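# Line up border-tile blanks on the tipping tray and change over the pigment tins

## Task

Get the pouring bench ready for the second colour coat. Lay every loose border-tile blank flat on the tipping tray, then tip the tray up at its handle so that they all slide down into one row with their long sides flat against the fence, and lower it until it rests level again, without letting it drop. Also swap the two pigment tins, so that the squat one stands upright in the middle of the square board and the tall one in the middle of the round board; leave the bottle, trowel and brush alone.

Things in the scene. Friction and masses are not known exactly. Their poses are not given: they have to be found in the camera images.
- tray (a joint): tilt of the steel tipping tray about its hinge, rad: 0 = resting level on its bearers, grows to 0.8 as the handle side is lifted; no spring, it falls back if let go. Tray with handle weighs 0.9 kg; lifting takes about 4 to 6 N at the handle. The floor is worn smooth: blanks start to slide at roughly 0.25 to 0.4 rad
- tray_fence (a point): foot of the tray's fence at mid-length, on the tray floor; moves with the tray. x points from the floor into the fence (away from the robot), y along the fence, z up. Floor: x 0 to -206 mm, y +-195 mm, 24 mm above the bench when level; fence 30 mm high, the other rims 14 mm. The hinge line runs along y, 8 mm beyond this point in x and 2 mm under the floor
- tray_handle (a point): middle of the tray's handle bar, same axes as tray_fence: a round bar 12 mm thick and 120 mm long along y, 48 mm outside the near rim's outer face, 260 mm from the fence face and 28 mm above the level of the tray floor; bent down to the rim at both ends, free space under it
- tile1_mid (a point): centre of a border-tile blank: plain grey cement bar, 68 (its x, long) x 40 (its y) x 16 mm (its z), 0.10 kg, lying flat on the bench at the start; all blanks are alike and three to five are there (an absent one reads None)
- tile2_mid (a point): centre of a border-tile blank: plain grey cement bar, 68 (its x, long) x 40 (its y) x 16 mm (its z), 0.10 kg, lying flat on the bench at the start; all blanks are alike and three to five are there (an absent one reads None)
- tile3_mid (a point): centre of a border-tile blank: plain grey cement bar, 68 (its x, long) x 40 (its y) x 16 mm (its z), 0.10 kg, lying flat on the bench at the start; all blanks are alike and three to five are there (an absent one reads None)
- tile4_mid (a point): centre of a border-tile blank: plain grey cement bar, 68 (its x, long) x 40 (its y) x 16 mm (its z), 0.10 kg, lying flat on the bench at the start; all blanks are alike and three to five are there (an absent one reads None)
- tile5_mid (a point): centre of a border-tile blank: plain grey cement bar, 68 (its x, long) x 40 (its y) x 16 mm (its z), 0.10 kg, lying flat on the bench at the start; all blanks are alike and three to five are there (an absent one reads None)
- tall_tin_mid (a point): centre of the tall closed steel pigment tin, half-way up its body on its axis (body 84 mm diameter, 120 mm high, z up). Over the lid is a rigid carrying handle: a round wooden bar 18 mm thick and 58 mm long, running along the tin's y, its centre 94 mm above this point on the axis, 25 mm clear of the lid. 0.55 kg. It starts on the square board.
- squat_tin_mid (a point): centre of the squat closed steel pigment tin, half-way up its body on its axis (body 116 mm diameter, 80 mm high, z up). Over the lid is a rigid carrying handle: a round wooden bar 18 mm thick and 58 mm long, running along the tin's y, its centre 74 mm above this point on the axis, 25 mm clear of the lid. 0.60 kg. It starts on the round board.
- square_top (a point): middle of the top of the square plywood board, 130 x 130 x 10 mm, fixed to the bench
- round_top (a point): middle of the top of the round plywood board, 130 mm diameter, 10 mm thick, fixed to the bench
- bottle: clear water bottle, 68 mm diameter, 200 mm high, standing; origin at the middle of its underside; leave alone
- trowel: flat trowel with a wooden handle, 240 mm long, lying; origin under its middle; leave alone
- brush: mould brush with a wooden handle, 190 mm long, lying; origin under its middle; leave alone
Mind the look-alikes: they are no part of the job. Leave any yellow look-alike of the part that bears tile1_mid alone. What is shaped like the part that bears squat_tin_mid but pink or purple is not meant.

How it is judged:
By the outcome, as a careful person would: the job done as asked, in the order asked, and still so for the second after the job is handed in, with the robot touching nothing.
Of tile1, tile2, tile3, tile4, tile5 only 3 to 5 are there at a start; the rules pass over those that are not, and their reading is None.
At some moment in a run one of tile1, tile2, tile3, tile4, tile5 may be knocked a few centimetres aside while the robot is not near it.
It also fails if it takes over 210 s, if anything falls off the work surface, if the arm or the gripper's body presses on something with over 40 N, if the wrist force passes 120 N, or if a joint passes its speed limit or range.

## Robot

A 6-joint arm with a two-finger parallel gripper is mounted at the origin on the work surface. World frame = base frame: x ahead of the robot, y to its left, z up, the work surface at z = 0. Lengths are in m, angles in degrees, forces in N, time in s.
With the tool pointing down it reaches from about 0.4 to 0.825 m from the base axis. Payload 7 kg.
Tool frame: the origin (TCP) lies midway between the tips of the shut fingers; the grasp point (between the pads) lies 19 mm behind it; z points along the fingers, y is the line along which they close (so a half turn about z gives the same grasp; the last joint's range is limited). The gripper opens to 88 mm and grips with 3 to 60 N. Pads are 19 mm wide; open, the fingers measure 130 mm over their backs; the gripper's body (78 mm by 193 mm) begins 47 mm behind the grasp point.
Start: joints at [-46.633, 20.546, 0.682, 0, -70.136, -16.507], TCP at [0.305, -0.602, 0.227] pointing down, gripper open.
Joint ranges: [-176.03, 176.03], [-82.01, 121.73], [-58.28, 71.71], [-173.87, 95.51], [-174.79, -0.11], [-173.66, 173.66]. Speed limits (degrees/s): [136.94, 136.94, 172.46, 180, 180, 180].

## Interface

Orientations are given as [roll, pitch, yaw] about the fixed x, y, z axes, in that order (R = Rz(yaw) Ry(pitch) Rx(roll)).
In Python, from plant import ctrl gives the robot as it stands.
- The arm moves only by the tool step_arm, never from a script. Its argument "rows" is a list of rows, each a list of 3 entries, a list of its own where there are three numbers: the closure, from 0 (fully open) to 1 (shut), then the shift along the world's x, y, z in mm, then the turn, a rotation vector about the world's x, y, z in rad. A call has exactly 5 rows; each row is the pose to reach, as a shift and turn from the pose commanded when the call began; what a row does not reach only later rows make up. A row lasts 1/12 s, in which the tool goes at most 41.7 mm and 7.16 degrees, less where a joint would pass 70% of its speed; a pose out of reach is approached as far as the arm can. A call with a gripper value outside its range is refused whole. The fingers move at their own pace and stop on an object; the grip force is fixed at half the most. Time passes only in rows, so rows that repeat a pose let the fingers close, or fill a call up. It gives the time, the measured TCP pose, the force, the opening and the grip force at its end, in the units of the state.
- ctrl.get_obs(): the state, without advancing time (a new reading comes with each control period).
- ctrl.snapshot(name): name is "scene" or "top" or "wrist"; returns the picture (384x512x3 uint8, red, green, blue); there is no depth.
- ctrl.camera_model(name): a dict with "intrinsics" (3x3 intrinsics, pixels), "R" (3x3) and "t" (3): a world point X has camera coordinates R X + t. Camera axes: x right, y down, z forward; pixel columns grow to the right and rows downward; lengths in m; the calibration is good to about 2 mm. The wrist camera is an equidistant fisheye: a pixel r from the principal point sees the ray r / f radians off the axis. A picture is of the moment at which its call begins: read the wrist's pose just before it. camera_model takes no time and is no camera call; for the wrist camera it gives the pose at the moment of the call.
- ctrl.close_job(): hands the job in; it is judged then, once.
The state is a dict: "clock": time; "joint_pos": joint angles; "qvel": joint speeds; "tau": joint torques, N m; "tool_pos": TCP position; "orientation": TCP orientation; "force": force on the tool from outside, world axes, zero at the start; "moment": the same for the moment, N m; "opening": finger opening in m; "gripper_force": force on a finger pad.
Only numpy, scipy, OpenCV 4.12 (cv2) and the standard library are available. Lean on these libraries where they do the work, as an engineer would, in place of code of your own. Each camera call takes 0.05 s, during which the arm holds its last target. There are 200 camera calls.

## Working session

There is one attempt and no reset: what is moved stays moved. The work goes in short steps, Python scripts to look and compute and a tool call to move; the robot and the scene stay as the last step left them, time stands still between calls to the robot, and variables do not carry over. Pictures are saved under pics/ and viewed, at most 14 in all, crops included, and the job is handed in when it is done.

Besides the shell and the picture viewer there is one more tool, called after "Call:" by a JSON object that holds its "method" and its "body". step_arm: Moves the arm, as the interface text tells. Its arguments: {"type":"object","properties":{"rows":{"type":"array"}},"required":["rows"]}

```bash
mkdir -p pics; cat > h.py <<'E'
import numpy as np, cv2
from plant import ctrl
def snap(n,f):
    m=ctrl.camera_model(n); im=ctrl.snapshot(n); cv2.imwrite('pics/'+f+'.png',im[:,:,::-1]); return im,m
def ray(m,uv,fish=False):
    K=np.array(m['intrinsics']);R=np.array(m['R']);t=np.array(m['t'])
    a=(uv[0]-K[0,2])/K[0,0];b=(uv[1]-K[1,2])/K[1,1]
    if fish:
        r=np.hypot(a,b); d=np.array([a/r*np.sin(r),b/r*np.sin(r),np.cos(r)]) if r>1e-9 else np.array([0,0,1.])
    else: d=np.array([a,b,1.])
    d=R.T@d; return -R.T@t, d/np.linalg.norm(d)
def onz(m,uv,z,fish=False):
    o,d=ray(m,uv,fish); return o+d*(z-o[2])/d[2]
def tri(r1,r2):
    (o1,d1),(o2,d2)=r1,r2
    A=np.stack([d1,-d2],1); s=np.linalg.lstsq(A,o2-o1,rcond=None)[0]
    p=o1+d1*s[0];q=o2+d2*s[1]; return (p+q)/2,np.linalg.norm(p-q)
E
python3 - <<'E'
from h import *
for n in ['scene','top','wrist']:
    im,m=snap(n,n+'0'); R=np.array(m['R']);print(n,m['intrinsics'],-R.T@np.array(m['t']),R[2])
a=np.hstack([cv2.imread('pics/scene0.png'),cv2.imread('pics/top0.png')])
print(ctrl.get_obs())
E
```

```text
scene [[375.82002416   0.         255.11772565]
 [  0.         375.82002416 186.16539738]
 [  0.           0.           1.        ]] [1.10063488e+00 7.25922126e-05 1.02377906e+00] [-0.53224269 -0.07343351 -0.84340099]
top [[358.12534433   0.         257.54909881]
 [  0.         358.12534433 187.80558633]
 [  0.           0.           1.        ]] [ 0.2310864  -0.09092482  1.43416248] [ 0.18182438  0.01838037 -0.98315922]
wrist [[297.31863964   0.         254.75791081]
 [  0.         297.31863964 188.6503366 ]
 [  0.           0.           1.        ]] [ 0.24168259 -0.63298124  0.38395762] [ 0.23441178  0.12012665 -0.96468684]
{'clock': 0.15, 'joint_pos': array([-4.66346874e+01,  2.05818537e+01,  6.45648141e-01, -1.16507529e-02,
       -7.01360744e+01, -1.65066568e+01]), 'qvel': array([ 0.05867588, -0.13824862,  0.01129025,  0.05444744,  0.00897362,
        0.04014866]), 'tau': array([-1.35797341e-03, -5.83271241e+01,  2.93295139e+01,  7.00119317e+00,
        8.85816989e-03, -1.16498072e-04]), 'tool_pos': array([ 0.30475117, -0.60187927,  0.22584768]), 'orientation': array([ 1.79927587e+02, -1.00356240e-02, -1.53145304e+02]), 'force': array([ 0.57019121,  0.71355277, -0.06182651]), 'moment': array([-0.00627224, -0.01786492, -0.06569285]), 'gripper_force': 0.0, 'opening': 0.08766918282120024}
```

View pics/scene0.png

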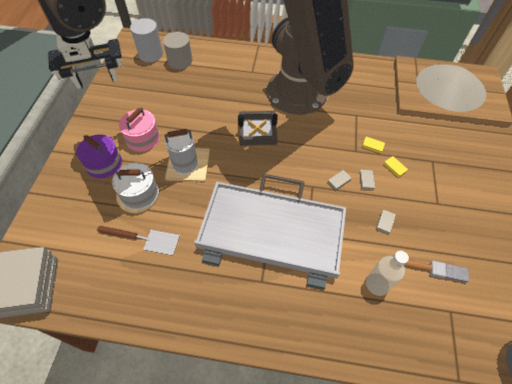

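View pics/top0.png

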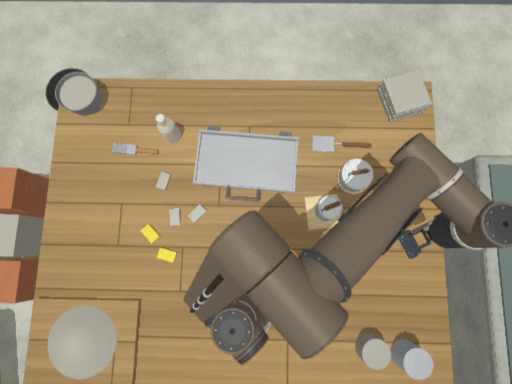

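The scene view shows three grey blanks at about (340,180), (367,180) and (386,222), with two yellow decoys beside them. The tall tin is at (182,150) on the square board and the squat tin at (135,187) on the round board. The pink and purple decoy tins are behind them, and the tray is in the centre with its handle at (283,180). The top view agrees, but the arm hides the decoy tins.

```bash
python3 - <<'E'
from h import *
S=cv2.imread('pics/scene0.png')[:,:,::-1];T=cv2.imread('pics/top0.png')[:,:,::-1]
ms=ctrl.camera_model('scene');mt=ctrl.camera_model('top')
def blobs(im,box):
    x0,y0,x1,y1=box;c=np.ascontiguousarray(im[y0:y1,x0:x1]);h=cv2.cvtColor(c,cv2.COLOR_RGB2HSV)
    m=((h[...,1]<60)&(h[...,2]>110)).astype(np.uint8)
    for k in cv2.findContours(m,cv2.RETR_EXTERNAL,cv2.CHAIN_APPROX_NONE)[0]:
        if cv2.contourArea(k)>25:
            M=cv2.moments(k); yield np.array([M['m10']/M['m00']+x0,M['m01']/M['m00']+y0]),k[:,0]+[x0,y0]
for nm,im,m,box in [('S',S,ms,(325,160,405,240)),('T',T,mt,(150,168,212,230))]:
    for c,k in blobs(im,box):
        p=np.array([onz(m,q,.016)[:2] for q in k],np.float32); r=cv2.minAreaRect(p*1000)
        print(nm,c.round(1),onz(m,c,.012).round(3),np.round(r[0]),np.round(r[1]),round(r[2]))
def T2(n,s,t):
    p,e=tri(ray(ms,s),ray(mt,t));print(n,p.round(3),round(e,4))
T2('handle',(283,181),(243,198))
for n,q in [('nl',(218,186)),('nr',(346,208)),('fr',(339,270)),('fl',(199,236))]:print(n,onz(ms,q,.038).round(3))
for n,q in [('tfl',(198,131)),('tfr',(299,136)),('tnr',(296,190)),('tnl',(194,183))]:print(n,onz(mt,q,.038).round(3))
T2('talltin handle',(180,133),(332,207));T2('squat handle',(134,170),(358,173))
for n,a,b in [('s',(188,133),(172,134)),]:print(onz(ms,a,.164),onz(ms,b,.164))
print(onz(ms,(122,170),.124),onz(ms,(145,170),.124))
for q in [(173,148),(209,151),(206,181),(165,180)]:print('sq',onz(ms,q,.01).round(3))
for n,q in [('pink',(138,117)),('purp',(92,141))]:print(n,onz(ms,q,.124).round(3))
for n,q in [('trowel l',(98,230)),('tr r',(178,245)),('box',(258,130)),('bottle',(376,290)),('brush',(410,266)),('brush r',(468,272)),('y1',(373,145)),('y2',(396,167))]:print(n,onz(ms,q,.01).round(3))
a=cv2.resize(S[90:220,60:220],None,fx=5,fy=4.6*1,interpolation=cv2.INTER_CUBIC);cv2.imwrite('pics/c1.png',a[:,:,::-1])
E
```

```text
S [385.7 221.4] [0.524 0.321 0.012] [526. 320.] [41. 74.] 73
S [334.2 221.5] [0.549 0.167 0.012] [550. 169.] [122.  61.] 3
S [339.2 179.4] [0.393 0.177 0.012] [396. 176.] [42. 72.] 45
S [367.  179.5] [0.379 0.266 0.012] [381. 265.] [74. 41.] 7
T [174.4 216.6] [0.372 0.266 0.012] [371. 266.] [69. 40.] 3
T [196.9 212.9] [0.388 0.176 0.012] [387. 175.] [40. 67.] 47
T [162.9 180.6] [0.518 0.322 0.012] [517. 320.] [44. 70.] 73
T [202.4 176.1] [0.539 0.161 0.012] [537. 162.] [71. 74.] 1
handle [ 0.447 -0.005  0.04 ] 0.006
nl [ 0.496 -0.2    0.038]
nr [0.512 0.196 0.038]
fr [0.71  0.182 0.038]
fl [ 0.671 -0.218  0.038]
tfl [0.722 0.184 0.038]
tfr [ 0.706 -0.229  0.038]
tnr [ 0.483 -0.217  0.038]
tnl [0.505 0.189 0.038]
talltin handle [ 0.401 -0.332  0.155] 0.0077
squat handle [ 0.535 -0.437  0.124] 0.006
[ 0.40488917 -0.30059285  0.164     ] [ 0.41635957 -0.34634634  0.164     ]
[ 0.53987912 -0.46854418  0.124     ] [ 0.52914999 -0.40285424  0.124     ]
sq [ 0.353 -0.388  0.01 ]
sq [ 0.346 -0.265  0.01 ]
sq [ 0.467 -0.247  0.01 ]
sq [ 0.484 -0.378  0.01 ]
pink [ 0.334 -0.489  0.124]
purp [ 0.451 -0.595  0.124]
trowel l [ 0.688 -0.524  0.01 ]
tr r [ 0.697 -0.278  0.01 ]
box [ 0.227 -0.114  0.01 ]
bottle [0.74  0.289 0.01 ]
brush [0.655 0.386 0.01 ]
brush r [0.647 0.546 0.01 ]
y1 [0.229 0.288 0.01 ]
y2 [0.311 0.362 0.01 ]
```

View pics/c1.png

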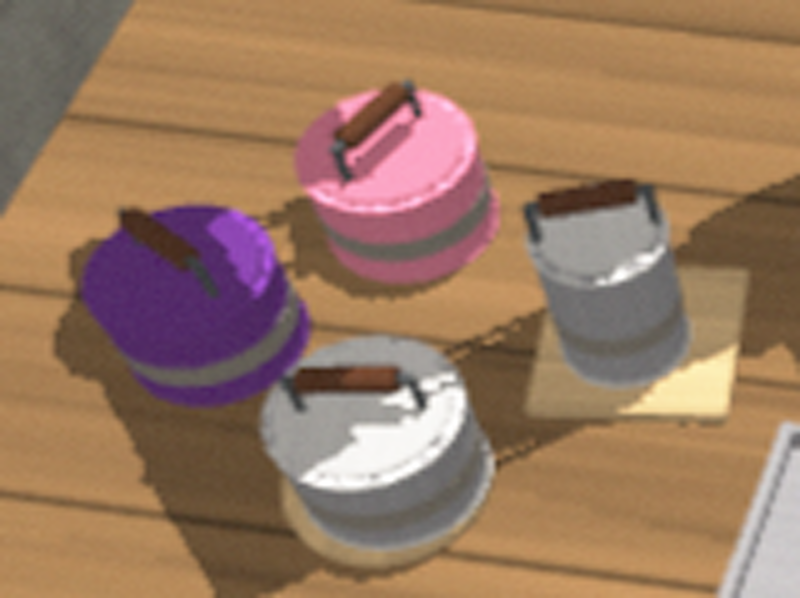

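View pics/wrist0.png

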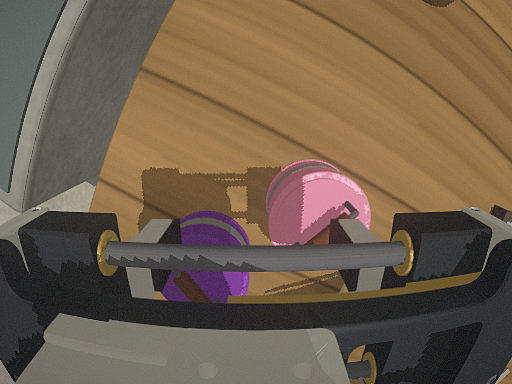

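The crop confirms the two grey steel tins: squat with its handle at about (345,380) and tall with its handle at (588,197), in crop pixels. The wrist picture shows only the decoy tins and the bench in its upper half. Next I move over to the tiles for a close view.

Call:
{"method": "step_arm", "body": {"rows": [[0, [35, 20, 15], [0, 0, 0]], [0, [70, 40, 40], [0, 0, 0]], [0, [110, 70, 60], [0, 0, 0]], [0, [140, 105, 80], [0, 0, 0]], [0, [165, 140, 90], [0, 0, 0]]]}}

```text
clock: 0.57
tool_pos: [0.4537, -0.4835, 0.3087]
orientation: [-180.0, -0.0, -153.2]
force: [0.4, -0.0, 0.3]
opening: 0.0877
gripper_force: 0.0
```

Call:
{"method": "step_arm", "body": {"rows": [[0, [25, 30, 0], [0, 0, 0]], [0, [50, 60, 0], [0, 0, 0]], [0, [75, 90, 0], [0, 0, 0]], [0, [95, 125, 0], [0, 0, 0]], [0, [110, 160, 0], [0, 0, 0]]]}}

```text
clock: 0.98
tool_pos: [0.5635, -0.3222, 0.3071]
orientation: [180.0, -0.0, -153.1]
force: [1.6, -0.3, -0.4]
opening: 0.0874
gripper_force: 0.0
```

Call:
{"method": "step_arm", "body": {"rows": [[0, [0, 40, 0], [0, 0, -0.09]], [0, [0, 80, 0], [0, 0, -0.18]], [0, [0, 120, 0], [0, 0, -0.27]], [0, [0, 160, 0], [0, 0, -0.36]], [0, [0, 200, 0], [0, 0, -0.46]]]}}

```text
clock: 1.4
tool_pos: [0.5618, -0.1222, 0.3077]
orientation: [180.0, -0.0, -179.7]
force: [0.5, 0.2, 0.2]
opening: 0.0875
gripper_force: 0.0
```

Call:
{"method": "step_arm", "body": {"rows": [[0, [0, 40, 0], [0, 0, 0]], [0, [0, 80, 0], [0, 0, 0]], [0, [0, 120, 0], [0, 0, 0]], [0, [0, 160, 0], [0, 0, 0]], [0, [0, 200, 0], [0, 0, 0]]]}}

```text
clock: 1.82
tool_pos: [0.5617, 0.0778, 0.308]
orientation: [180.0, 0.0, -179.5]
force: [1.2, -0.2, -0.3]
opening: 0.0876
gripper_force: 0.0
```

Call:
{"method": "step_arm", "body": {"rows": [[0, [10, 40, 0], [0, 0, 0]], [0, [20, 80, 0], [0, 0, 0]], [0, [30, 120, 0], [0, 0, 0]], [0, [35, 150, 0], [0, 0, 0]], [0, [35, 150, 0], [0, 0, 0]]]}}

```text
clock: 2.23
tool_pos: [0.5976, 0.2309, 0.306]
orientation: [-180.0, -0.1, -179.3]
force: [0.2, -0.8, -0.7]
opening: 0.0877
gripper_force: 0.0
```

```bash
python3 - <<'E'
from h import *
im,m=snap('wrist','w1');print(ctrl.get_obs()['tool_pos'],ctrl.get_obs()['orientation'],ctrl.get_obs()['joint_pos'])
im,m=snap('top','t1')
E
```

```text
[0.5971707  0.2287446  0.30622922] [-1.79939303e+02 -1.14630158e-01 -1.79319990e+02] [ 3.83989154e+01  1.51488897e+01  3.30510306e+00 -2.25870429e-02
 -7.82840230e+01 -1.27714234e+02]
```

View pics/w1.png

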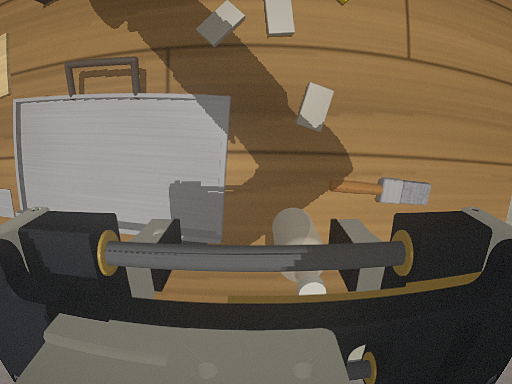

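The wrist view shows the three grey blanks at (221,23), (279,15) and (316,106). The tray spans x 15–230 with its handle bar at about (102,62). The brush is at (380,190) and the bottle at (300,250).

```bash
cat >> h.py <<'E'
def tiles(im,m,fish,region=None,z=.016,smax=70,vmin=95,verbose=1):
    """low-saturation blobs of tile size, projected to z"""
    h=cv2.cvtColor(np.ascontiguousarray(im),cv2.COLOR_RGB2HSV)
    k=((h[...,1]<smax)&(h[...,2]>vmin)).astype(np.uint8); out=[]
    for c in cv2.findContours(k,cv2.RETR_EXTERNAL,cv2.CHAIN_APPROX_NONE)[0]:
        if cv2.contourArea(c)<80: continue
        p=np.array([onz(m,q,z,fish)[:2]*1000 for q in c[:,0]],np.float32)
        r=cv2.minAreaRect(p); (cx,cy),(w,hh),a=r
        if w<hh: a+=90; w,hh=hh,w
        if 55<w<100 and 30<hh<65:
            M=cv2.moments(c); uv=(M['m10']/M['m00'],M['m01']/M['m00'])
            out.append((uv,cx,cy,w,hh,(a+90)%180-90))
            if verbose: print('px',np.round(uv,1),'c',round(cx),round(cy),'size',round(w),round(hh),'longaxis',round((a+90)%180-90,1))
    return out
E
python3 - <<'E'
from h import *
W=cv2.imread('pics/w1.png')[:,:,::-1];T=cv2.imread('pics/t1.png')[:,:,::-1]
mw=ctrl.camera_model('wrist');mt=ctrl.camera_model('top')
print('W',-np.array(mw['R']).T@mw['t']);
for v in (60,95,110): a=tiles(W,mw,True,vmin=v);print()
print('T');b=tiles(T,mt,False)
for x in a:
    for y in b:
        p,e=tri(ray(mw,x[0],True),ray(mt,y[0]))
        if e<.02: print('tri',p.round(3),e.round(4))
for n,q in [('nl',(17,97)),('nr',(229,98)),('hl',(69,63)),('hr',(135,60))]:print(n,onz(mw,q,.038 if n[0]=='n' else .052,True).round(4))
# near rim edge line fit
h=cv2.cvtColor(np.ascontiguousarray(W),cv2.COLOR_RGB2HSV)
pts=[]
for u in range(25,225,5):
    col=h[85:115,u,1].astype(int); i=np.argmax(col<60); pts.append(onz(mw,(u,85+i),.038,True)[:2])
pts=np.array(pts);v=cv2.fitLine(pts.astype(np.float32),cv2.DIST_HUBER,0,.001,.001).ravel();print('rim',v,np.degrees(np.arctan2(v[0],v[1])))
cv2.imwrite('pics/c2.png',np.vstack([cv2.resize(W[0:140,180:360],None,fx=3,fy=3),cv2.resize(T[160:240,140:320],None,fx=3,fy=2)])[:,:,::-1])
E
```

```text
W [0.52644459 0.22766753 0.46506038]
px [356.2 354. ] c 1025 457 size 57 33 longaxis -0.7
px [314.4 106.5] c 519 317 size 68 41 longaxis -17.0
px [279.3  17.2] c 380 263 size 59 41 longaxis 5.5
px [220.3  22.9] c 390 174 size 69 43 longaxis -44.5

px [306.8 281.5] c 823 318 size 84 53 longaxis -89.4
px [140.4 282.1] c 835 15 size 70 53 longaxis 0.9
px [357.4 230.9] c 726 407 size 93 35 longaxis 49.9
px [294.4 228.2] c 712 301 size 87 64 longaxis 89.5
px [314.8 106.6] c 519 317 size 68 41 longaxis -17.0
px [279.3  16.2] c 378 263 size 56 40 longaxis 5.9
px [219.9  21.9] c 389 173 size 68 40 longaxis -44.9

px [306.9 281.6] c 823 318 size 84 53 longaxis -89.2
px [140.4 282.1] c 835 15 size 68 52 longaxis 1.0
px [357.3 230.8] c 725 407 size 93 34 longaxis 49.9
px [294.4 228.2] c 712 300 size 87 64 longaxis 89.5
px [404.3 192. ] c 651 489 size 99 44 longaxis 86.2
px [315.4 104.6] c 518 318 size 66 40 longaxis -17.1
px [279.4  16.2] c 378 263 size 56 40 longaxis 5.9
px [222.  21.] c 388 174 size 67 40 longaxis -44.6

T
px [174.4 216.6] c 371 265 size 71 43 longaxis 8.5
px [196.7 213.2] c 387 177 size 70 43 longaxis -43.1
px [162.9 180.6] c 517 320 size 70 44 longaxis -16.6
tri [2.700e-01 1.000e-03 1.052e+00] 0.0087
tri [ 0.268 -0.016  1.07 ] 0.0136
tri [0.343 0.065 0.886] 0.0065
tri [ 0.488  0.557 -1.157] 0.0021
tri [0.516 0.318 0.022] 0.0013
tri [0.374 0.266 0.002] 0.0044
tri [0.464 0.243 0.278] 0.0024
tri [0.387 0.176 0.014] 0.0001
nl [ 0.4755 -0.2023  0.038 ]
nr [0.5095 0.1904 0.038 ]
hl [ 0.4372 -0.0654  0.052 ]
hr [0.448  0.0536 0.052 ]
rim [0.07157383 0.99743533 0.49470678 0.0259553 ] 4.1043878
```

View pics/c2.png

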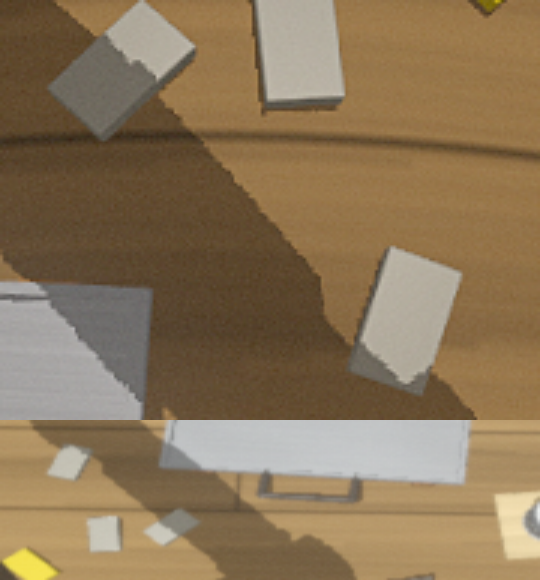

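Tile poses from the wrist and top views agree: (518,317) at -17°, (387,175) at -44.5° and (375,265) at 6–8°. The triangulated heights come out as tops on the bench. Tray yaw is about -4°. I pick up tile A first.

Call:
{"method": "step_arm", "body": {"rows": [[0, [-16, 18, -30], [0, 0, -0.07]], [0, [-32, 36, -60], [0, 0, -0.14]], [0, [-48, 54, -90], [0, 0, -0.21]], [0, [-64, 72, -120], [0, 0, -0.28]], [0, [-79, 89, -140], [0, 0, -0.31]]]}}

```text
clock: 2.75
tool_pos: [0.5166, 0.3135, 0.1655]
orientation: [-179.9, -0.1, 162.4]
force: [-0.4, -0.2, -1.9]
opening: 0.0877
gripper_force: 0.0
```

Call:
{"method": "step_arm", "body": {"rows": [[0, [0, 0, -25], [0, 0, 0]], [0, [0, 0, -50], [0, 0, 0]], [0, [0, 0, -70], [0, 0, 0]], [0, [0, 0, -80], [0, 0, 0]], [0, [0, 0, -80], [0, 0, 0]]]}}

```text
clock: 3.17
tool_pos: [0.5174, 0.313, 0.0859]
orientation: [-179.8, -0.1, 162.7]
force: [-1.3, 0.7, 0.1]
opening: 0.0877
gripper_force: 0.0
```

```bash
python3 - <<'E'
from h import *
o=ctrl.get_obs();print(o['tool_pos'],o['orientation'])
im,m=snap('wrist','w2');tiles(im,m,True,vmin=60)
E
```

```text
[0.51739845 0.31296348 0.08585929] [-1.79798275e+02 -1.06586399e-01  1.62673468e+02]
px [490.6 226.3] c 624 545 size 97 57 longaxis 20.1
px [265.7 194.8] c 518 323 size 70 40 longaxis -16.7
px [ 68.9 108.3] c 391 181 size 70 48 longaxis -44.4
px [147.2  51.5] c 375 268 size 70 42 longaxis 6.0
```

View pics/w2.png

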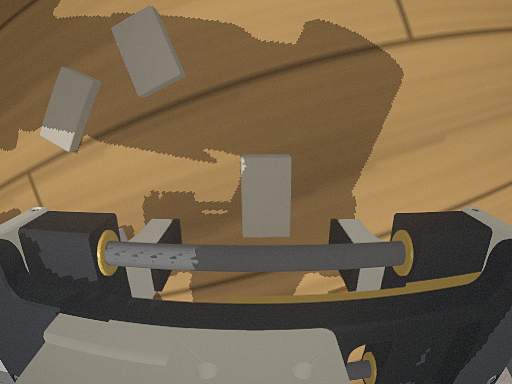

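The close wrist view shows tile A between the fingers at (266,195), a few mm off centre, with the other two blanks at the upper left. I correct sideways, descend and grip.

Call:
{"method": "step_arm", "body": {"rows": [[0, [0, 7, -25], [0, 0, 0]], [0, [0, 7, -45], [0, 0, 0]], [0, [0, 7, -65], [0, 0, 0]], [0, [0, 7, -77], [0, 0, 0]], [0, [0, 7, -82], [0, 0, 0]]]}}

```text
clock: 3.63
tool_pos: [0.5184, 0.3215, 0.0054]
orientation: [-180.0, -0.0, 162.7]
force: [-0.7, -0.2, 0.0]
opening: 0.0879
gripper_force: 0.0
```

Call:
{"method": "step_arm", "body": {"rows": [[0.3, [0, 0, 0], [0, 0, 0]], [0.6, [0, 0, 0], [0, 0, 0]], [0.8, [0, 0, 0], [0, 0, 0]], [0.8, [0, 0, 0], [0, 0, 0]], [0.8, [0, 0, 0], [0, 0, 0]]]}}

```text
clock: 4.05
tool_pos: [0.5187, 0.3223, 0.0069]
orientation: [179.9, 0.0, 162.7]
force: [-0.0, -0.6, 0.5]
opening: 0.0598
gripper_force: 0.0
```

Call:
{"method": "step_arm", "body": {"rows": [[0.8, [0, 0, 0], [0, 0, 0]], [0.8, [0, 0, 0], [0, 0, 0]], [0.8, [0, 0, 20], [0, 0, 0]], [0.8, [0, 0, 50], [0, 0, 0]], [0.8, [0, 0, 80], [0, 0, 0]]]}}

```text
clock: 4.47
tool_pos: [0.5177, 0.3212, 0.086]
orientation: [-179.9, -0.1, 162.7]
force: [1.0, 2.0, 0.2]
opening: 0.0263
gripper_force: 0.0
```

The fingers are slower than I assumed, so I reopen and try again.

Call:
{"method": "step_arm", "body": {"rows": [[0.2, [0, 0, 0], [0, 0, 0]], [0.2, [0, 0, 0], [0, 0, 0]], [0.2, [0, 0, 0], [0, 0, 0]], [0.2, [0, 0, 0], [0, 0, 0]], [0.2, [0, 0, 0], [0, 0, 0]]]}}

```text
clock: 4.88
tool_pos: [0.5178, 0.3213, 0.0847]
orientation: [-179.9, -0.1, 162.7]
force: [0.3, -0.3, 0.3]
opening: 0.0545
gripper_force: 0.0
```

Call:
{"method": "step_arm", "body": {"rows": [[0.2, [0, 0, 0], [0, 0, 0]], [0.2, [0, 0, 0], [0, 0, 0]], [0.2, [0, 0, -25], [0, 0, 0]], [0.2, [0, 0, -55], [0, 0, 0]], [0.2, [0, 0, -81], [0, 0, 0]]]}}

```text
clock: 5.3
tool_pos: [0.5183, 0.3219, 0.0039]
orientation: [180.0, 0.0, 162.7]
force: [-0.4, 0.1, -1.6]
opening: 0.0699
gripper_force: 0.0
```

Call:
{"method": "step_arm", "body": {"rows": [[0.8, [0, 0, 0], [0, 0, 0]], [0.8, [0, 0, 0], [0, 0, 0]], [0.8, [0, 0, 0], [0, 0, 0]], [0.8, [0, 0, 0], [0, 0, 0]], [0.8, [0, 0, 0], [0, 0, 0]]]}}

```text
clock: 5.72
tool_pos: [0.5185, 0.322, 0.0054]
orientation: [180.0, 0.0, 162.7]
force: [0.2, -1.4, 0.8]
opening: 0.0424
gripper_force: 0.2
```

Call:
{"method": "step_arm", "body": {"rows": [[0.8, [0, 0, 0], [0, 0, 0]], [0.8, [0, 0, 0], [0, 0, 0]], [0.8, [0, 0, 0], [0, 0, 0]], [0.8, [0, 0, 0], [0, 0, 0]], [0.8, [0, 0, 0], [0, 0, 0]]]}}

```text
clock: 6.13
tool_pos: [0.5184, 0.3219, 0.0054]
orientation: [180.0, 0.0, 162.7]
force: [-2.2, -0.9, 5.6]
opening: 0.0394
gripper_force: 30.0
```

Gripped: opening 39 mm and 30 N. I carry it to the tray.

Call:
{"method": "step_arm", "body": {"rows": [[0.8, [0, 0, 20], [0, 0, 0.1]], [0.8, [0, 0, 45], [0, 0, 0.22]], [0.8, [0, 0, 70], [0, 0, 0.34]], [0.8, [0, 0, 90], [0, 0, 0.46]], [0.8, [0, 0, 105], [0, 0, 0.58]]]}}

```text
clock: 6.55
tool_pos: [0.5187, 0.3222, 0.1118]
orientation: [180.0, 0.1, -163.7]
force: [0.2, 0.1, -0.2]
opening: 0.0398
gripper_force: 30.0
```

Call:
{"method": "step_arm", "body": {"rows": [[0.8, [12, -25, 0], [0, 0, 0.12]], [0.8, [24, -50, 0], [0, 0, 0.24]], [0.8, [36, -75, 0], [0, 0, 0.36]], [0.8, [48, -100, 0], [0, 0, 0.48]], [0.8, [60, -125, 0], [0, 0, 0.6]]]}}

```text
clock: 6.97
tool_pos: [0.5784, 0.1957, 0.1096]
orientation: [180.0, -0.0, -129.3]
force: [1.0, 1.2, -0.5]
opening: 0.0399
gripper_force: 30.0
```

Call:
{"method": "step_arm", "body": {"rows": [[0.8, [12, -25, 0], [0, 0, 0.12]], [0.8, [24, -50, 0], [0, 0, 0.24]], [0.8, [36, -75, 0], [0, 0, 0.36]], [0.8, [48, -100, 0], [0, 0, 0.48]], [0.8, [56, -126, 0], [0, 0, 0.6]]]}}

```text
clock: 7.38
tool_pos: [0.635, 0.0697, 0.1094]
orientation: [180.0, -0.0, -94.9]
force: [-0.0, -0.4, -1.5]
opening: 0.0398
gripper_force: 30.0
```

Call:
{"method": "step_arm", "body": {"rows": [[0.8, [0, 0, -15], [0, 0, 0.02]], [0.8, [0, 0, -30], [0, 0, 0.02]], [0.8, [0, 0, -40], [0, 0, 0.02]], [0.8, [0, 0, -40], [0, 0, 0.02]], [0.8, [0, 0, -40], [0, 0, 0.02]]]}}

```text
clock: 7.8
tool_pos: [0.6339, 0.0709, 0.0693]
orientation: [179.9, -0.1, -94.1]
force: [0.4, 0.1, 0.4]
opening: 0.0396
gripper_force: 30.0
```

```bash
python3 - <<'E'
from h import *
o=ctrl.get_obs();print(o['tool_pos'],o['orientation'],o['joint_pos'])
snap('wrist','w3')
E
```

```text
[0.63388943 0.07091992 0.06928266] [ 1.79916693e+02 -5.13587826e-02 -9.41090584e+01] [ 2.38872874e+01  2.48861935e+01 -1.49913230e+01  8.12378989e-03
 -5.02201502e+01 -2.80015864e+01]
```

View pics/w3.png

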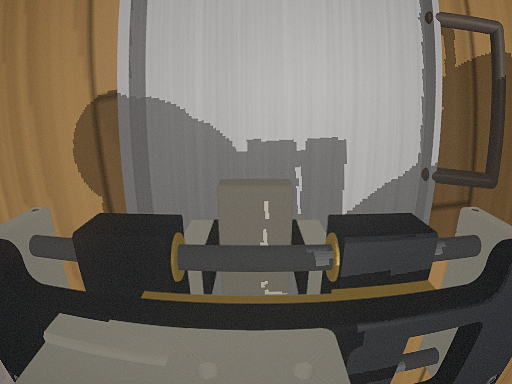

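The wrist view shows tile A held over the tray, parallel to the fence (left edge at x≈130–147). The handle is at the right, (470,100). I lower and release it.

Call:
{"method": "step_arm", "body": {"rows": [[0.8, [0, 0, -15], [0, 0, 0]], [0.8, [0, 0, -25], [0, 0, 0]], [0.8, [0, 0, -33], [0, 0, 0]], [0.8, [0, 0, -38], [0, 0, 0]], [0.8, [0, 0, -38], [0, 0, 0]]]}}

```text
clock: 8.27
tool_pos: [0.6336, 0.0708, 0.0308]
orientation: [179.9, -0.0, -94.1]
force: [0.5, -0.3, -2.3]
opening: 0.0398
gripper_force: 30.0
```

Call:
{"method": "step_arm", "body": {"rows": [[0.35, [0, 0, 0], [0, 0, 0]], [0.35, [0, 0, 0], [0, 0, 0]], [0.35, [0, 0, 0], [0, 0, 0]], [0.35, [0, 0, 0], [0, 0, 0]], [0.35, [0, 0, 10], [0, 0, 0]]]}}

```text
clock: 8.68
tool_pos: [0.6332, 0.0705, 0.0408]
orientation: [179.9, -0.0, -94.2]
force: [-0.5, 0.4, 0.5]
opening: 0.0567
gripper_force: 0.0
```

Call:
{"method": "step_arm", "body": {"rows": [[0, [0, 0, 40], [0, 0, 0]], [0, [0, 0, 80], [0, 0, 0]], [0, [0, 0, 120], [0, 0, 0]], [0, [0, 0, 140], [0, 0, 0]], [0, [0, 0, 140], [0, 0, 0]]]}}

```text
clock: 9.1
tool_pos: [0.6374, 0.0715, 0.1897]
orientation: [-179.4, 0.2, -94.1]
force: [0.8, 0.3, 0.9]
opening: 0.084
gripper_force: 0.0
```

```bash
python3 - <<'E'
from h import *
W=cv2.imread('pics/w3.png')
o=ctrl.get_obs();print(o['tool_pos'],o['orientation'])
im,m=snap('wrist','w4')
s,ms=snap('scene','s4')
tiles(s,ms,False)
g=cv2.cvtColor(im,cv2.COLOR_RGB2GRAY)
for y in (60,120): print([int(v) for v in g[y,100:240:3]])
E
```

```text
[0.63739093 0.07146746 0.18974897] [-179.40699959    0.19885992  -94.07681054]
px [366.9 179.4] c 381 264 size 75 43 longaxis 6.0
[108, 118, 115, 117, 115, 125, 127, 124, 124, 129, 128, 126, 116, 114, 109, 80, 112, 122, 131, 125, 128, 127, 128, 127, 126, 170, 169, 173, 112, 113, 180, 170, 174, 174, 175, 179, 174, 173, 172, 171, 178, 179, 180, 179, 177, 171, 174]
[116, 112, 115, 119, 124, 78, 77, 79, 77, 80, 82, 81, 83, 81, 82, 80, 73, 62, 84, 84, 85, 80, 82, 81, 85, 87, 112, 113, 98, 98, 111, 117, 114, 114, 121, 115, 119, 112, 116, 117, 103, 182, 179, 176, 179, 177, 176]
```

View pics/w4.png

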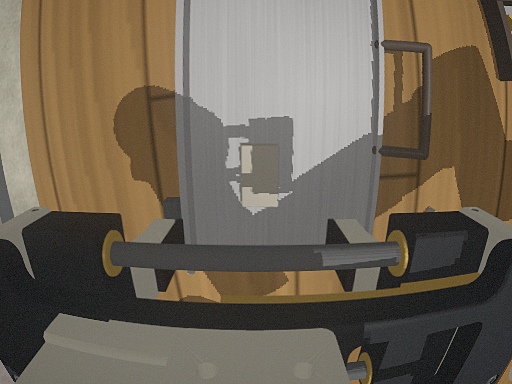

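Tile A lies flat on the tray at (262,168), parallel to the fence. I go for tile B, taking the tray geometry from this picture on the way.

Call:
{"method": "step_arm", "body": {"rows": [[0, [-30, 12, -8], [0, 0, 0.1]], [0, [-60, 24, -16], [0, 0, 0.2]], [0, [-90, 36, -24], [0, 0, 0.3]], [0, [-120, 48, -32], [0, 0, 0.4]], [0, [-150, 60, -40], [0, 0, 0.5]]]}}

```text
clock: 9.62
tool_pos: [0.4821, 0.1305, 0.1405]
orientation: [179.9, -0.0, -65.2]
force: [-0.2, 0.7, 1.1]
opening: 0.0876
gripper_force: 0.0
```

Call:
{"method": "step_arm", "body": {"rows": [[0, [-30, 12, -12], [0, 0, 0.1]], [0, [-60, 24, -24], [0, 0, 0.2]], [0, [-85, 36, -36], [0, 0, 0.3]], [0, [-100, 44, -48], [0, 0, 0.365]], [0, [-100, 44, -60], [0, 0, 0.365]]]}}

```text
clock: 10.03
tool_pos: [0.3814, 0.1747, 0.0811]
orientation: [179.9, 0.0, -44.2]
force: [0.4, -0.2, 0.1]
opening: 0.0876
gripper_force: 0.0
```

```bash
python3 - <<'E'
from h import *
o=ctrl.get_obs();print(o['tool_pos'],o['orientation'])
im,m=snap('wrist','w5');tiles(im,m,True,vmin=50,smax=80)
E
```

```text
[0.38143781 0.17472982 0.08106749] [ 1.79932174e+02  2.45900527e-02 -4.42139981e+01]
px [442.2 245.5] c 216 76 size 65 37 longaxis 49.3
px [490.6 226.2] c 186 20 size 96 57 longaxis -6.0
px [246.5 190.6] c 391 176 size 69 40 longaxis -44.5
px [503.3 119.6] c 273 -51 size 76 38 longaxis -38.3
```

View pics/w5.png

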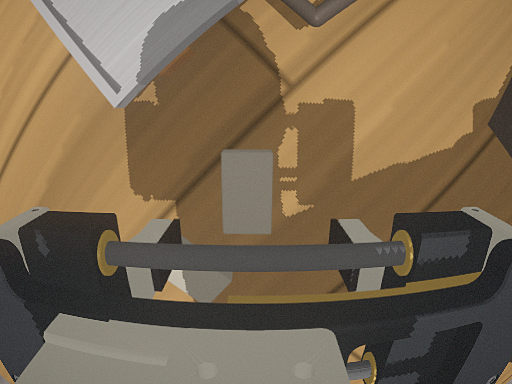

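Tile B is between the fingers at (247,191), and tile C lies just past the left finger, clear of it. I correct, descend and grip.

Call:
{"method": "step_arm", "body": {"rows": [[0.2, [7, 1, -10], [0, 0, 0]], [0.2, [7, 1, -30], [0, 0, 0]], [0.2, [7, 1, -50], [0, 0, 0]], [0.2, [7, 1, -68], [0, 0, 0]], [0.2, [7, 1, -76], [0, 0, 0]]]}}

```text
clock: 10.5
tool_pos: [0.3904, 0.1744, 0.0039]
orientation: [179.8, -0.0, -44.6]
force: [-0.3, 0.2, -0.9]
opening: 0.0705
gripper_force: 0.0
```

Call:
{"method": "step_arm", "body": {"rows": [[0.8, [0, 0, 0], [0, 0, 0]], [0.8, [0, 0, 0], [0, 0, 0]], [0.8, [0, 0, 0], [0, 0, 0]], [0.8, [0, 0, 0], [0, 0, 0]], [0.8, [0, 0, 0], [0, 0, 0]]]}}

```text
clock: 10.92
tool_pos: [0.3917, 0.1763, 0.0068]
orientation: [-179.9, 0.0, -44.6]
force: [-0.5, -0.9, 0.2]
opening: 0.0422
gripper_force: 0.5
```

Call:
{"method": "step_arm", "body": {"rows": [[0.8, [0, 0, 0], [0, 0, 0]], [0.8, [0, 0, 0], [0, 0, 0]], [0.8, [0, 0, 0], [0, 0, 0]], [0.8, [0, 0, 0], [0, 0, 0]], [0.8, [0, 0, 0], [0, 0, 0]]]}}

```text
clock: 11.33
tool_pos: [0.3916, 0.1761, 0.0066]
orientation: [-179.9, -0.0, -44.6]
force: [-2.5, 0.1, 6.7]
opening: 0.0396
gripper_force: 30.0
```

```bash
python3 - <<'E'
from h import *
o=ctrl.get_obs();print(o['tool_pos'],o['orientation'],o['opening'],o['gripper_force'])
# tray geometry from w4: rebuild camera model via tool-relative transform
from scipy.spatial.transform import Rotation as Ro
m=ctrl.camera_model('wrist');Rt=Ro.from_euler('xyz',o['orientation'],degrees=True).as_matrix()
Rc=np.array(m['R']);c=-Rc.T@np.array(m['t']);
Rrel=Rc@Rt; crel=Rt.T@(c-o['tool_pos'])
R4=Ro.from_euler('xyz',[-179.407,.199,-94.077],degrees=True).as_matrix();p4=np.array([.63739,.07147,.18975])
m4=dict(intrinsics=m['intrinsics'],R=Rrel@R4.T); c4=p4+R4@crel; m4['t']=-m4['R']@c4
for n,q,z in [('fence foot',(184,20),.024),('fence foot',(184,60),.024),('ff',(184,120),.024),('near rim in',(376,20),.038),('near rim',(379,100),.038),('hbar1',(430,48),.052),('hbar2',(426,152),.052)]:print(n,onz(m4,q,z,True).round(4))
im=cv2.imread('pics/w4.png')[:,:,::-1];tiles(im,m4,True,z=.04,vmin=50)
E
```

```text
[0.39155484 0.17612169 0.00662974] [-1.79939795e+02 -1.79274246e-03 -4.45508765e+01] 0.03964481374627597 30.00237911939621
fence foot [ 0.7052 -0.1075  0.024 ]
fence foot [ 0.7079 -0.0605  0.024 ]
ff [0.7135 0.0065 0.024 ]
near rim in [ 0.4955 -0.0945  0.038 ]
near rim [ 0.4993 -0.0038  0.038 ]
hbar1 [ 0.4368 -0.0642  0.052 ]
hbar2 [0.446  0.0533 0.052 ]
px [436.3 250.5] c 399 189 size 89 56 longaxis -2.7
px [505.7  20.7] c 289 -120 size 93 31 longaxis 78.3
```

Call:
{"method": "step_arm", "body": {"rows": [[0.8, [0, 0, 20], [0, 0, 0]], [0.8, [0, 0, 45], [0, 0, 0]], [0.8, [0, 0, 75], [0, 0, -0.1]], [0.8, [10, -8, 95], [0, 0, -0.2]], [0.8, [30, -24, 103], [0, 0, -0.3]]]}}

```text
clock: 11.75
tool_pos: [0.422, 0.1535, 0.1126]
orientation: [-179.7, 0.1, -61.9]
force: [0.5, 1.0, -0.6]
opening: 0.0398
gripper_force: 30.0
```

Call:
{"method": "step_arm", "body": {"rows": [[0.8, [25, -21, 0], [0, 0, -0.1]], [0.8, [50, -42, 0], [0, 0, -0.2]], [0.8, [75, -63, 0], [0, 0, -0.3]], [0.8, [100, -84, 0], [0, 0, -0.4]], [0.8, [125, -105, 0], [0, 0, -0.5]]]}}

```text
clock: 12.17
tool_pos: [0.5473, 0.0456, 0.1091]
orientation: [-180.0, 0.0, -90.7]
force: [0.2, 1.0, -1.3]
opening: 0.0397
gripper_force: 30.0
```

Call:
{"method": "step_arm", "body": {"rows": [[0.8, [25, -20, -10], [0, 0, -0.065]], [0.8, [50, -40, -20], [0, 0, -0.065]], [0.8, [70, -57, -30], [0, 0, -0.065]], [0.8, [80, -66, -40], [0, 0, -0.065]], [0.8, [80, -66, -40], [0, 0, -0.065]]]}}

```text
clock: 12.58
tool_pos: [0.6267, -0.0213, 0.0662]
orientation: [179.8, -0.1, -94.3]
force: [-0.2, 0.2, -1.2]
opening: 0.0394
gripper_force: 30.0
```

Call:
{"method": "step_arm", "body": {"rows": [[0.8, [0, 0, -12], [0, 0, 0]], [0.8, [0, 0, -22], [0, 0, 0]], [0.8, [0, 0, -30], [0, 0, 0]], [0.8, [0, 0, -34], [0, 0, 0]], [0.8, [0, 0, -34], [0, 0, 0]]]}}

```text
clock: 13.0
tool_pos: [0.6252, -0.0186, 0.0338]
orientation: [179.9, -0.0, -94.1]
force: [0.1, -0.1, -1.0]
opening: 0.0395
gripper_force: 30.0
```

Call:
{"method": "step_arm", "body": {"rows": [[0.35, [0, 0, 0], [0, 0, 0]], [0.35, [0, 0, 0], [0, 0, 0]], [0.35, [0, 0, 0], [0, 0, 0]], [0.35, [0, 0, 0], [0, 0, 0]], [0.35, [0, 0, 10], [0, 0, 0]]]}}

```text
clock: 13.42
tool_pos: [0.6252, -0.0192, 0.0439]
orientation: [179.9, -0.0, -94.1]
force: [-0.4, -0.4, -1.1]
opening: 0.0566
gripper_force: 0.0
```

Call:
{"method": "step_arm", "body": {"rows": [[0.2, [0, 0, 25], [0, 0, 0]], [0.2, [0, 0, 60], [0, 0, 0]], [0.2, [0, 0, 90], [0, 0, 0]], [0.2, [-25, 25, 110], [0, 0, -0.1]], [0.2, [-50, 50, 115], [0, 0, -0.2]]]}}

```text
clock: 13.83
tool_pos: [0.5786, 0.0309, 0.1647]
orientation: [-179.6, 0.2, -105.9]
force: [0.5, 1.0, -0.5]
opening: 0.07
gripper_force: 0.0
```

Call:
{"method": "step_arm", "body": {"rows": [[0.2, [-25, 30, 0], [0, 0, -0.12]], [0.2, [-50, 60, 0], [0, 0, -0.24]], [0.2, [-75, 90, 0], [0, 0, -0.36]], [0.2, [-100, 120, 0], [0, 0, -0.48]], [0.2, [-125, 150, 0], [0, 0, -0.6]]]}}

```text
clock: 14.25
tool_pos: [0.4588, 0.1721, 0.1612]
orientation: [-180.0, 0.1, -137.5]
force: [0.9, 1.2, 0.1]
opening: 0.0703
gripper_force: 0.0
```

Call:
{"method": "step_arm", "body": {"rows": [[0.2, [-25, 28, -10], [0, 0, -0.12]], [0.2, [-50, 56, -25], [0, 0, -0.24]], [0.2, [-75, 84, -45], [0, 0, -0.36]], [0.2, [-75, 84, -70], [0, 0, -0.48]], [0.2, [-75, 84, -70], [0, 0, -0.596]]]}}

```text
clock: 14.67
tool_pos: [0.3818, 0.2551, 0.0871]
orientation: [-179.9, -0.2, -170.3]
force: [-0.6, -1.0, -0.7]
opening: 0.0703
gripper_force: 0.0
```

```bash
python3 - <<'E'
from h import *
o=ctrl.get_obs();print(o['tool_pos'],o['orientation'])
im,m=snap('wrist','w6');tiles(im,m,True,vmin=50,smax=80)
s,ms=snap('scene','s6');tiles(s,ms,False)
cv2.imwrite('pics/c6.png',np.hstack([cv2.resize(im,(400,300)),cv2.resize(s,(400,300))])[:,:,::-1])
E
```

```text
[0.38177798 0.25511181 0.08706019] [-179.88843753   -0.18933663 -170.26480177]
px [506.6 377.1] c 662 782 size 91 32 longaxis 44.9
px [405.  225.8] c 389 406 size 92 36 longaxis -81.9
px [268.9 187.4] c 372 266 size 69 40 longaxis 5.6
px [366.9 179.5] c 381 264 size 75 43 longaxis 6.0
```

View pics/c6.png

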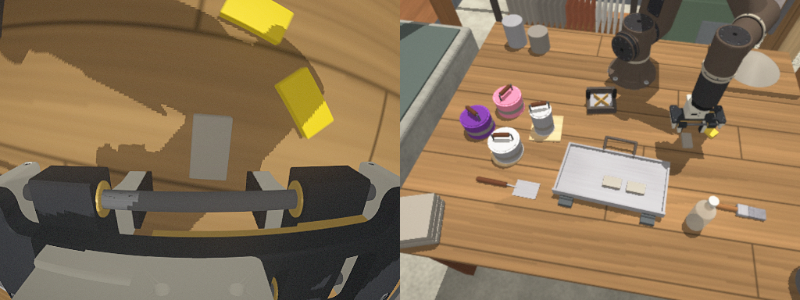

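The wrist half shows tile C between the fingers at (211,147) with the yellow decoys clear. The scene half shows the two placed tiles lying on the tray.

Call:
{"method": "step_arm", "body": {"rows": [[0.2, [-8, 9, -10], [0, 0, -0.07]], [0.2, [-8, 9, -30], [0, 0, -0.07]], [0.2, [-8, 9, -55], [0, 0, -0.07]], [0.2, [-8, 9, -75], [0, 0, -0.07]], [0.2, [-8, 9, -81], [0, 0, -0.07]]]}}

```text
clock: 15.18
tool_pos: [0.3769, 0.2632, 0.0078]
orientation: [-179.9, -0.1, -173.8]
force: [0.1, 0.3, -0.5]
opening: 0.07
gripper_force: 0.0
```

Call:
{"method": "step_arm", "body": {"rows": [[0.8, [0, 0, 0], [0, 0, 0]], [0.8, [0, 0, 0], [0, 0, 0]], [0.8, [0, 0, 0], [0, 0, 0]], [0.8, [0, 0, 0], [0, 0, 0]], [0.8, [0, 0, 0], [0, 0, 0]]]}}

```text
clock: 15.6
tool_pos: [0.3774, 0.2647, 0.01]
orientation: [179.9, 0.1, -174.0]
force: [-0.6, 0.4, 0.1]
opening: 0.0425
gripper_force: 0.0
```

Call:
{"method": "step_arm", "body": {"rows": [[0.8, [0, 0, 0], [0, 0, 0]], [0.8, [0, 0, 0], [0, 0, 0]], [0.8, [0, 0, 0], [0, 0, 0]], [0.8, [0, 0, 0], [0, 0, 0]], [0.8, [0, 0, 0], [0, 0, 0]]]}}

```text
clock: 16.02
tool_pos: [0.3773, 0.2647, 0.0099]
orientation: [179.9, 0.1, -174.0]
force: [-1.3, -0.1, 8.0]
opening: 0.04
gripper_force: 30.0
```

Call:
{"method": "step_arm", "body": {"rows": [[0.8, [0, 0, 20], [0, 0, 0]], [0.8, [0, 0, 45], [0, 0, 0.06]], [0.8, [0, 0, 75], [0, 0, 0.16]], [0.8, [10, -15, 95], [0, 0, 0.26]], [0.8, [28, -40, 105], [0, 0, 0.36]]]}}

```text
clock: 16.43
tool_pos: [0.4056, 0.226, 0.1172]
orientation: [179.9, 0.3, -152.9]
force: [1.3, 0.8, -0.8]
opening: 0.0394
gripper_force: 30.0
```

Call:
{"method": "step_arm", "body": {"rows": [[0.8, [22, -32, 0], [0, 0, 0.1]], [0.8, [44, -64, 0], [0, 0, 0.2]], [0.8, [66, -96, 0], [0, 0, 0.3]], [0.8, [88, -128, 0], [0, 0, 0.4]], [0.8, [110, -160, 0], [0, 0, 0.5]]]}}

```text
clock: 16.85
tool_pos: [0.5137, 0.0652, 0.1143]
orientation: [-180.0, 0.0, -124.9]
force: [1.3, 1.0, -1.5]
opening: 0.0395
gripper_force: 30.0
```

Call:
{"method": "step_arm", "body": {"rows": [[0.8, [22, -34, 0], [0, 0, 0.1]], [0.8, [44, -68, 0], [0, 0, 0.2]], [0.8, [66, -102, 0], [0, 0, 0.3]], [0.8, [88, -136, 0], [0, 0, 0.4]], [0.8, [104, -168, 0], [0, 0, 0.5]]]}}

```text
clock: 17.27
tool_pos: [0.6183, -0.1033, 0.1138]
orientation: [-180.0, -0.0, -96.2]
force: [1.0, 1.1, -1.5]
opening: 0.0393
gripper_force: 30.0
```

Call:
{"method": "step_arm", "body": {"rows": [[0.8, [2, -6, -15], [0, 0, 0.034]], [0.8, [2, -6, -30], [0, 0, 0.034]], [0.8, [2, -6, -40], [0, 0, 0.034]], [0.8, [2, -6, -40], [0, 0, 0.034]], [0.8, [2, -6, -40], [0, 0, 0.034]]]}}

```text
clock: 17.68
tool_pos: [0.6186, -0.1069, 0.0736]
orientation: [179.9, -0.0, -94.6]
force: [0.4, 0.5, -1.0]
opening: 0.0393
gripper_force: 30.0
```

Call:
{"method": "step_arm", "body": {"rows": [[0.8, [0, 0, -12], [0, 0, 0.008]], [0.8, [0, 0, -24], [0, 0, 0.008]], [0.8, [0, 0, -32], [0, 0, 0.008]], [0.8, [0, 0, -38], [0, 0, 0.008]], [0.8, [0, 0, -38], [0, 0, 0.008]]]}}

```text
clock: 18.1
tool_pos: [0.6186, -0.107, 0.0347]
orientation: [179.9, -0.0, -94.1]
force: [-0.8, -0.1, -0.7]
opening: 0.0396
gripper_force: 30.0
```

Call:
{"method": "step_arm", "body": {"rows": [[0.35, [0, 0, 0], [0, 0, 0]], [0.35, [0, 0, 0], [0, 0, 0]], [0.35, [0, 0, 0], [0, 0, 0]], [0.35, [0, 0, 0], [0, 0, 0]], [0.35, [0, 0, 10], [0, 0, 0]]]}}

```text
clock: 18.52
tool_pos: [0.618, -0.1072, 0.0448]
orientation: [179.8, -0.0, -94.2]
force: [-0.1, 0.4, -0.5]
opening: 0.0564
gripper_force: 0.0
```

Call:
{"method": "step_arm", "body": {"rows": [[0.35, [0, 0, 20], [0, 0, 0]], [0.5, [0, 0, 50], [0, 0, 0]], [0.5, [0, 0, 80], [0, 0, 0]], [0.5, [-20, 10, 100], [0, 0, 0]], [0.5, [-55, 30, 110], [0, 0, 0]]]}}

```text
clock: 18.93
tool_pos: [0.5675, -0.078, 0.1596]
orientation: [-179.7, -0.0, -94.2]
force: [0.9, 2.5, 1.0]
opening: 0.0446
gripper_force: 0.0
```

Call:
{"method": "step_arm", "body": {"rows": [[0.5, [-25, 14, 0], [0, 0, 0]], [0.5, [-50, 28, 0], [0, 0, 0]], [0.5, [-75, 42, 0], [0, 0, 0]], [0.5, [-100, 58, 0], [0, 0, 0]], [0.5, [-121, 71, 0], [0, 0, 0]]]}}

```text
clock: 19.35
tool_pos: [0.4417, -0.0057, 0.1569]
orientation: [-179.9, 0.0, -94.1]
force: [1.1, 1.2, -0.2]
opening: 0.0438
gripper_force: 0.0
```

```bash
python3 - <<'E'
from h import *
o=ctrl.get_obs();print(o['tool_pos'],o['orientation'],o['opening'])
im,m=snap('wrist','w7');s,ms=snap('scene','s7')
tiles(s,ms,False)
c=cv2.resize(s[150:290,180:360],(400,311))
cv2.imwrite('pics/c7.png',np.hstack([cv2.resize(im,(400,311)),c])[:,:,::-1])
E
```

```text
[ 0.44166205 -0.00572903  0.15689012] [-1.79933027e+02  4.20647422e-02 -9.41447102e+01] 0.04382221444763937
```

View pics/c7.png

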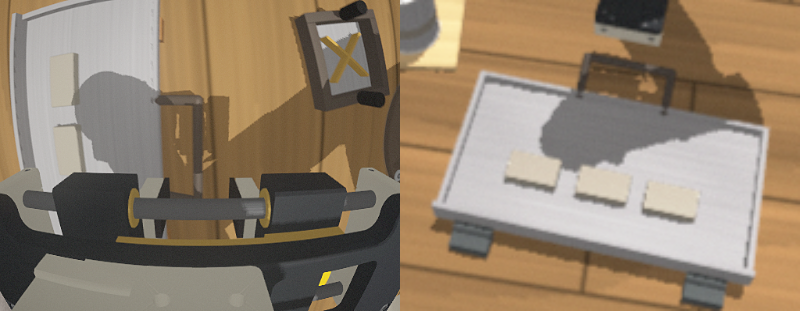

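Three tiles lie in a row on the tray, and the handle bar at (198,160) in the left half is centred between the fingers. I descend and grip the bar.

Call:
{"method": "step_arm", "body": {"rows": [[0.5, [0, 0, -20], [0, 0, 0]], [0.5, [0, 0, -40], [0, 0, 0]], [0.5, [0, 0, -60], [0, 0, 0]], [0.5, [0, 0, -80], [0, 0, 0]], [0.5, [0, 0, -90], [0, 0, 0]]]}}

```text
clock: 19.87
tool_pos: [0.4429, -0.0065, 0.0648]
orientation: [179.9, -0.0, -94.1]
force: [0.4, -0.9, -0.1]
opening: 0.0437
gripper_force: 0.0
```

Call:
{"method": "step_arm", "body": {"rows": [[0.5, [0, 0, -10], [0, 0, 0]], [0.5, [0, 0, -20], [0, 0, 0]], [0.5, [0, 0, -28], [0, 0, 0]], [0.5, [0, 0, -32], [0, 0, 0]], [0.5, [0, 0, -32], [0, 0, 0]]]}}

```text
clock: 20.28
tool_pos: [0.4431, -0.0064, 0.0335]
orientation: [180.0, -0.0, -94.1]
force: [0.0, -0.3, 0.2]
opening: 0.0441
gripper_force: 0.0
```

Call:
{"method": "step_arm", "body": {"rows": [[0.95, [0, 0, 0], [0, 0, 0]], [0.95, [0, 0, 0], [0, 0, 0]], [0.95, [0, 0, 0], [0, 0, 0]], [0.95, [0, 0, 0], [0, 0, 0]], [0.95, [0, 0, 0], [0, 0, 0]]]}}

```text
clock: 20.7
tool_pos: [0.4434, -0.006, 0.0343]
orientation: [-180.0, 0.0, -94.1]
force: [-0.4, 0.5, 0.1]
opening: 0.0164
gripper_force: 0.0
```

Call:
{"method": "step_arm", "body": {"rows": [[0.95, [0, 0, 0], [0, 0, 0]], [0.95, [0, 0, 0], [0, 0, 0]], [0.95, [0, 0, 0], [0, 0, 0]], [0.95, [0, 0, 0], [0, 0, 0]], [0.95, [0, 0, 0], [0, 0, 0]]]}}

```text
clock: 21.12
tool_pos: [0.445, -0.0059, 0.0344]
orientation: [-179.8, 0.0, -94.1]
force: [6.8, -4.2, -5.0]
opening: 0.0111
gripper_force: 30.0
```

The bar is gripped at 11 mm and 30 N. I tip the tray slowly along the hinge arc.

Call:
{"method": "step_arm", "body": {"rows": [[0.95, [0.4, 0, 5.4], [0.0014, 0.02, 0]], [0.95, [0.8, 0, 10.7], [0.0029, 0.04, 0]], [0.95, [1.3, 0, 16], [0.0043, 0.06, 0]], [0.95, [1.9, -0.1, 21.4], [0.0057, 0.08, 0]], [0.95, [2.5, -0.2, 26.7], [0.0072, 0.1, 0]]]}}

```text
clock: 21.53
tool_pos: [0.4476, -0.0061, 0.0612]
orientation: [174.4, 0.0, -94.1]
force: [6.4, -2.6, -7.0]
opening: 0.0111
gripper_force: 30.0
```

Call:
{"method": "step_arm", "body": {"rows": [[0.95, [0.9, -0.1, 5.3], [0.0014, 0.02, 0]], [0.95, [1.9, -0.1, 10.6], [0.0029, 0.04, 0]], [0.95, [3, -0.2, 15.8], [0.0043, 0.06, 0]], [0.95, [4.1, -0.3, 21.1], [0.0057, 0.08, 0]], [0.95, [5.2, -0.4, 26.3], [0.0072, 0.1, 0]]]}}

```text
clock: 21.95
tool_pos: [0.4526, -0.0065, 0.0872]
orientation: [168.6, 0.0, -94.1]
force: [6.1, -0.5, -7.0]
opening: 0.011
gripper_force: 30.0
```

Call:
{"method": "step_arm", "body": {"rows": [[0.95, [1.4, -0.1, 5.2], [0.0014, 0.02, 0]], [0.95, [2.9, -0.2, 10.4], [0.0029, 0.04, 0]], [0.95, [4.5, -0.3, 15.5], [0.0043, 0.06, 0]], [0.95, [6.1, -0.4, 20.6], [0.0057, 0.08, 0]], [0.95, [7.8, -0.5, 25.7], [0.0072, 0.1, 0]]]}}

```text
clock: 22.37
tool_pos: [0.4603, -0.0071, 0.1125]
orientation: [162.9, 0.0, -94.1]
force: [5.5, -1.3, -7.6]
opening: 0.0108
gripper_force: 30.0
```

Call:
{"method": "step_arm", "body": {"rows": [[0.95, [1.9, -0.1, 5], [0.0014, 0.02, 0]], [0.95, [3.9, -0.3, 10], [0.0029, 0.04, 0]], [0.95, [6, -0.4, 15], [0.0043, 0.06, 0]], [0.95, [8.1, -0.6, 19.9], [0.0057, 0.08, 0]], [0.95, [10.3, -0.7, 24.7], [0.0072, 0.1, 0]]]}}

```text
clock: 22.78
tool_pos: [0.4703, -0.0077, 0.1369]
orientation: [157.1, 0.0, -94.1]
force: [4.3, -0.8, -7.2]
opening: 0.0109
gripper_force: 30.0
```

```bash
python3 - <<'E'
from h import *
o=ctrl.get_obs();print(o['tool_pos'],o['orientation'],o['force'],o['opening'],o['gripper_force'])
s,ms=snap('scene','s8')
cv2.imwrite('pics/c8.png',cv2.resize(s[150:290,180:360],(540,420))[:,:,::-1])
E
```

```text
[ 0.47030651 -0.00772991  0.13691411] [ 1.57107476e+02  2.91885542e-02 -9.41451593e+01] [ 4.29287595 -0.79101296 -7.20325721] 0.010921322071941604 29.990863502025604
```

View pics/c8.png

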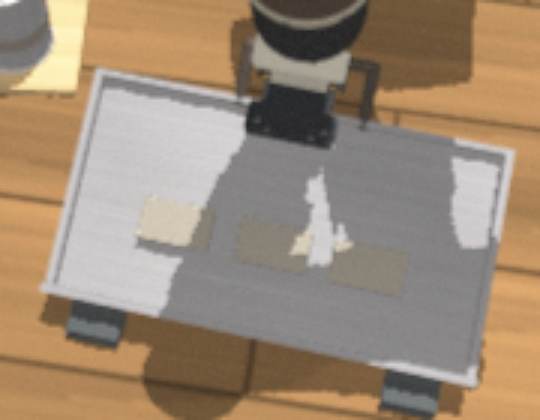

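At 0.4 rad the tiles have not yet slid, and are still short of the fence at (175,222), (270,245) and (368,270). I tip further.

Call:
{"method": "step_arm", "body": {"rows": [[0.95, [2.4, -0.2, 4.8], [0.0014, 0.02, 0]], [0.95, [4.9, -0.3, 9.6], [0.0029, 0.04, 0]], [0.95, [7.5, -0.5, 14.3], [0.0043, 0.06, 0]], [0.95, [10.1, -0.7, 19], [0.0057, 0.08, 0]], [0.95, [12.8, -0.9, 23.6], [0.0072, 0.1, 0]]]}}

```text
clock: 23.25
tool_pos: [0.4827, -0.0086, 0.1602]
orientation: [151.4, 0.0, -94.2]
force: [4.4, -1.0, -7.9]
opening: 0.0107
gripper_force: 30.0
```

Call:
{"method": "step_arm", "body": {"rows": [[0.95, [0, 0, 0], [0, 0, 0]], [0.95, [0, 0, 0], [0, 0, 0]], [0.95, [0, 0, 0], [0, 0, 0]], [0.95, [0, 0, 0], [0, 0, 0]], [0.95, [0, 0, 0], [0, 0, 0]]]}}

```text
clock: 23.67
tool_pos: [0.4828, -0.0086, 0.1603]
orientation: [151.5, 0.0, -94.1]
force: [6.9, -0.6, -9.2]
opening: 0.011
gripper_force: 30.0
```

Call:
{"method": "step_arm", "body": {"rows": [[0.95, [1.4, -0.1, 2.3], [0.0007, 0.01, 0]], [0.95, [2.9, -0.2, 4.6], [0.0014, 0.02, 0]], [0.95, [4.4, -0.3, 6.9], [0.0021, 0.03, 0]], [0.95, [5.9, -0.4, 9.1], [0.0029, 0.04, 0]], [0.95, [7.4, -0.5, 11.3], [0.0036, 0.05, 0]]]}}

```text
clock: 24.08
tool_pos: [0.4899, -0.0091, 0.1717]
orientation: [148.6, 0.0, -94.1]
force: [6.3, 0.1, -8.3]
opening: 0.0113
gripper_force: 30.0
```

Call:
{"method": "step_arm", "body": {"rows": [[0.95, [0, 0, 0], [0, 0, 0]], [0.95, [0, 0, 0], [0, 0, 0]], [0.95, [0, 0, 0], [0, 0, 0]], [0.95, [0, 0, 0], [0, 0, 0]], [0.95, [0, 0, 0], [0, 0, 0]]]}}

```text
clock: 24.5
tool_pos: [0.4899, -0.0091, 0.1715]
orientation: [148.6, 0.0, -94.1]
force: [6.5, 0.1, -8.7]
opening: 0.0114
gripper_force: 30.0
```

```bash
python3 - <<'E'
from h import *
o=ctrl.get_obs();print(o['tool_pos'],o['orientation'],o['force'],o['opening'],o['gripper_force'])
s,ms=snap('scene','s9')
cv2.imwrite('pics/c9.png',cv2.resize(s[150:290,180:360],(540,420))[:,:,::-1])
E
```

```text
[ 0.48985422 -0.00907093  0.17152929] [ 1.48580994e+02  2.33381053e-02 -9.41402158e+01] [ 6.52594816  0.12360183 -8.68038201] 0.011412846109567295 29.991609156131744
```

View pics/c9.png

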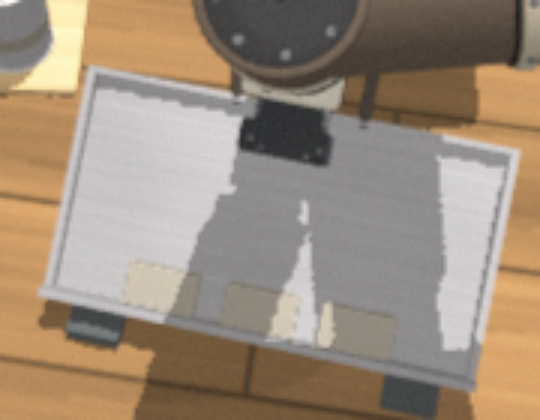

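All three tiles have slid against the fence, at about (160,290), (260,310) and (355,330). I lower the tray along the same arc.

Call:
{"method": "step_arm", "body": {"rows": [[0.95, [-1.5, 0.1, -2.2], [-0.0007, -0.01, 0]], [0.95, [-3, 0.2, -4.4], [-0.0014, -0.02, 0]], [0.95, [-4.5, 0.3, -6.7], [-0.0021, -0.03, 0]], [0.95, [-6, 0.4, -9], [-0.0029, -0.04, 0]], [0.95, [-7.4, 0.5, -11.3], [-0.0036, -0.05, 0]]]}}

```text
clock: 24.97
tool_pos: [0.4828, -0.0086, 0.1602]
orientation: [151.5, 0.0, -94.1]
force: [7.4, -1.2, -8.8]
opening: 0.011
gripper_force: 30.0
```

Call:
{"method": "step_arm", "body": {"rows": [[0.95, [-2.7, 0.2, -4.6], [-0.0014, -0.02, 0]], [0.95, [-5.3, 0.4, -9.3], [-0.0029, -0.04, 0]], [0.95, [-7.9, 0.6, -14], [-0.0043, -0.06, 0]], [0.95, [-10.4, 0.7, -18.8], [-0.0057, -0.08, 0]], [0.95, [-12.8, 0.9, -23.6], [-0.0072, -0.1, 0]]]}}

```text
clock: 25.38
tool_pos: [0.4704, -0.0077, 0.1369]
orientation: [157.4, 0.0, -94.1]
force: [8.5, 0.3, -8.3]
opening: 0.011
gripper_force: 30.0
```

Call:
{"method": "step_arm", "body": {"rows": [[0.95, [-2.2, 0.1, -4.8], [-0.0014, -0.02, 0]], [0.95, [-4.3, 0.3, -9.7], [-0.0029, -0.04, 0]], [0.95, [-6.4, 0.4, -14.7], [-0.0043, -0.06, 0]], [0.95, [-8.4, 0.6, -19.7], [-0.0057, -0.08, 0]], [0.95, [-10.3, 0.7, -24.7], [-0.0072, -0.1, 0]]]}}

```text
clock: 25.8
tool_pos: [0.4604, -0.0071, 0.1126]
orientation: [163.1, 0.0, -94.1]
force: [9.1, -0.6, -7.6]
opening: 0.0107
gripper_force: 30.0
```

Call:
{"method": "step_arm", "body": {"rows": [[0.95, [-1.7, 0.1, -5.1], [-0.0014, -0.02, 0]], [0.95, [-3.3, 0.2, -10.2], [-0.0029, -0.04, 0]], [0.95, [-4.9, 0.3, -15.3], [-0.0043, -0.06, 0]], [0.95, [-6.4, 0.4, -20.5], [-0.0057, -0.08, 0]], [0.95, [-7.8, 0.5, -25.7], [-0.0072, -0.1, 0]]]}}

```text
clock: 26.22
tool_pos: [0.4527, -0.0065, 0.0873]
orientation: [168.9, 0.1, -94.1]
force: [8.8, -1.4, -5.3]
opening: 0.011
gripper_force: 30.0
```

Call:
{"method": "step_arm", "body": {"rows": [[0.95, [-1.1, 0.1, -5.2], [-0.0014, -0.02, 0]], [0.95, [-2.2, 0.1, -10.5], [-0.0029, -0.04, 0]], [0.95, [-3.3, 0.2, -15.7], [-0.0043, -0.06, 0]], [0.95, [-4.3, 0.3, -21], [-0.0057, -0.08, 0]], [0.95, [-5.2, 0.4, -26.3], [-0.0072, -0.1, 0]]]}}

```text
clock: 26.63
tool_pos: [0.4476, -0.0061, 0.0614]
orientation: [174.6, 0.1, -94.1]
force: [8.9, -3.2, -5.7]
opening: 0.011
gripper_force: 30.0
```

Call:
{"method": "step_arm", "body": {"rows": [[0.95, [-0.6, 0, -5.3], [-0.0014, -0.02, 0]], [0.95, [-1.2, 0.1, -10.7], [-0.0029, -0.04, 0]], [0.95, [-1.7, 0.1, -16], [-0.0043, -0.06, 0]], [0.95, [-2.1, 0.1, -20], [-0.0057, -0.08, 0]], [0.95, [-2.4, 0.2, -23], [-0.0067, -0.095, 0]]]}}

```text
clock: 27.05
tool_pos: [0.4454, -0.0059, 0.0386]
orientation: [-179.9, 0.1, -94.0]
force: [11.2, -7.6, -4.9]
opening: 0.0112
gripper_force: 30.0
```

Call:
{"method": "step_arm", "body": {"rows": [[0.95, [0, 0, -1], [-0.0003, -0.005, 0]], [0.95, [0, 0, -2], [-0.0003, -0.005, 0]], [0.95, [0, 0, -3], [-0.0003, -0.005, 0]], [0.95, [0, 0, -3.7], [-0.0003, -0.005, 0]], [0.95, [0, 0, -3.7], [-0.0003, -0.005, 0]]]}}

```text
clock: 27.47
tool_pos: [0.445, -0.0059, 0.0349]
orientation: [-179.8, 0.1, -94.0]
force: [8.4, -4.5, -4.9]
opening: 0.0109
gripper_force: 30.0
```

```bash
python3 - <<'E'
from h import *
o=ctrl.get_obs();print(o['tool_pos'],o['orientation'],o['force'],o['opening'],o['gripper_force'])
E
```

```text
[ 0.44503896 -0.00592474  0.03493029] [-1.79753146e+02  6.36946261e-02 -9.40414563e+01] [ 8.42144782 -4.54109891 -4.93351608] 0.010913329510901413 29.994361102581024
```

Call:
{"method": "step_arm", "body": {"rows": [[0.95, [0, 0, -0.5], [0, 0, 0]], [0.95, [0, 0, -1], [0, 0, 0]], [0.95, [0, 0, -1], [0, 0, 0]], [0.95, [0, 0, -1], [0, 0, 0]], [0.95, [0, 0, -1], [0, 0, 0]]]}}

```text
clock: 27.88
tool_pos: [0.445, -0.0059, 0.0343]
orientation: [-179.8, 0.1, -94.0]
force: [5.8, -4.5, 0.8]
opening: 0.0111
gripper_force: 30.0
```

Call:
{"method": "step_arm", "body": {"rows": [[0.55, [0, 0, 0], [0, 0, 0]], [0.55, [0, 0, 0], [0, 0, 0]], [0.55, [0, 0, 0], [0, 0, 0]], [0.55, [0, 0, 0], [0, 0, 0]], [0.55, [0, 0, 0], [0, 0, 0]]]}}

```text
clock: 28.3
tool_pos: [0.4428, -0.0063, 0.033]
orientation: [180.0, 0.0, -94.1]
force: [-0.3, -0.3, 0.5]
opening: 0.0371
gripper_force: 0.0
```

Call:
{"method": "step_arm", "body": {"rows": [[0.55, [0, 0, 10], [0, 0, 0]], [0.55, [0, 0, 30], [0, 0, 0]], [0.55, [0, 0, 60], [0, 0, 0]], [0.4, [0, 0, 95], [0, 0, 0]], [0, [0, 0, 130], [0, 0, 0]]]}}

```text
clock: 28.72
tool_pos: [0.4423, -0.0065, 0.164]
orientation: [179.9, -0.0, -94.1]
force: [0.7, -0.2, -0.3]
opening: 0.0477
gripper_force: 0.0
```

Call:
{"method": "step_arm", "body": {"rows": [[0, [0, 0, 35], [0, 0, 0]], [0, [0, 0, 70], [0, 0, 0]], [0, [10, -20, 100], [0, 0, 0]], [0, [20, -50, 120], [0, 0, 0]], [0, [30, -85, 130], [0, 0, 0]]]}}

```text
clock: 29.13
tool_pos: [0.4745, -0.0913, 0.2967]
orientation: [-179.7, 0.1, -93.9]
force: [1.3, 0.8, -0.3]
opening: 0.0806
gripper_force: 0.0
```

Tipping is done and the tray rests level. Next I measure the tins, boards and trowel numerically.

```bash
cat >> h.py <<'E'
def handles(im,m,fish,z,amin=20,verbose=1):
    h=cv2.cvtColor(np.ascontiguousarray(im),cv2.COLOR_RGB2HSV).astype(int)
    k=(((h[...,0]<11)|(h[...,0]>172))&(h[...,1]>100)&(h[...,2]>35)&(h[...,2]<150)).astype(np.uint8); out=[]
    for c in cv2.findContours(k,cv2.RETR_EXTERNAL,cv2.CHAIN_APPROX_NONE)[0]:
        if cv2.contourArea(c)<amin: continue
        r=cv2.minAreaRect(c);uv=r[0]
        p=np.array([onz(m,q,z,fish)[:2]*1000 for q in c[:,0]],np.float32);(cx,cy),(w,hh),a=cv2.minAreaRect(p)
        if w<hh: a+=90; w,hh=hh,w
        out.append((uv,cx,cy,w,hh,a%180))
        if verbose: print('px',np.round(uv,1),'c',round(cx),round(cy),'size',round(w),round(hh),'axis',round(a%180,1))
    return out
E
python3 - <<'E'
from h import *
S=cv2.cvtColor(cv2.imread('pics/scene0.png'),cv2.COLOR_BGR2HSV)
print(S[171:175,127:137].mean((0,1)),S[131:135,174:184].mean((0,1)),S[171:175,127:137].reshape(-1,3)[::6].tolist(),S[200,60],S[100,250])
o=ctrl.get_obs();print(o['tool_pos'],o['orientation'])
w,mw=snap('wrist','w10');s,ms=snap('scene','s10');t,mt=snap('top','t10')
print('scene');a=handles(s,ms,False,.13);print('wrist');b=handles(w,mw,True,.13);print('top');c=handles(t,mt,False,.13)
for x in b:
  for nm,L,mm in(('S',a,ms),('T',c,mt)):
    for y in L:
        p,e=tri(ray(mw,x[0],True),ray(mm,y[0]))
        if e<.012 and 0<p[2]<.25: print(nm,np.round(x[0]),np.round(y[0]),p.round(4),round(e,4))
print('tray tiles z=.04');tiles(s,ms,False,z=.04,smax=90,vmin=60);tiles(t,mt,False,z=.04)
# pale board mask
for n,im,m,f in(('s',s,ms,0),('w',w,mw,1)):
    h=cv2.cvtColor(im,cv2.COLOR_RGB2HSV); k=((h[...,0]>12)&(h[...,0]<28)&(h[...,1]<125)&(h[...,1]>40)&(h[...,2]>170)).astype(np.uint8)
    for c in cv2.findContours(k,cv2.RETR_EXTERNAL,cv2.CHAIN_APPROX_NONE)[0]:
        if cv2.contourArea(c)>60:
            p=np.array([onz(m,q,.01,f)[:2]*1000 for q in c[:,0]],np.float32);r=cv2.minAreaRect(p);print(n,'board',c[:,0].mean(0),np.round(r[0]),np.round(r[1]),round(r[2],1))
for q in [(150,231),(180,236),(175,256),(143,250)]:print('trowel',onz(ms,q,.005).round(3))
E
```

```text
[ 10.425 144.525  97.225] [ 10.25  139.15   74.675] [[11, 132, 81], [10, 154, 119], [10, 145, 111], [10, 147, 113], [11, 143, 98], [11, 138, 70], [10, 145, 79]] [ 16 132 180] [ 15 127 156]
[ 0.47447047 -0.09133521  0.2966735 ] [-1.79700036e+02  6.47804428e-02 -9.39470728e+01]
scene
px [ 75.9 341.9] c 1005 -409 size 47 19 axis 90.3
px [127.9 234. ] c 735 -382 size 41 11 axis 85.9
px [108.1 230.4] c 733 -435 size 58 15 axis 89.0
px [124. 172.] c 549 -457 size 29 14 axis 99.3
px [ 90.7 140.9] c 456 -595 size 58 14 axis 61.0
px [179.4 132.1] c 378 -339 size 42 17 axis 113.1
px [134.3 114.8] c 332 -501 size 56 17 axis 159.7
px [220.2  19.2] c -215 -334 size 253 64 axis 15.2
wrist
top
px [ 26.1 281.3] c 122 753 size 145 62 axis 1.1
px [ 24.3 192.9] c 440 796 size 168 161 axis 173.1
tray tiles z=.04
px [236.7 329.7] c -47 2 size 88 62 longaxis 6.6
s board [390.24157303 268.21910112] [667. 333.] [ 80. 142.] 55.2
s board [198.83018868 165.0754717 ] [ 400. -291.] [138.  74.] 4.0
s board [457.34385965  90.48421053] [-108.  607.] [233. 282.] 52.3
w board [163.94814815  61.82962963] [ 604. -250.] [50. 18.] 85.8
w board [293.48627451  25.04705882] [ 401. -296.] [131.  71.] 6.7
trowel [ 0.664 -0.373  0.005]
trowel [ 0.666 -0.281  0.005]
trowel [ 0.729 -0.279  0.005]
trowel [ 0.726 -0.375  0.005]
```

Call:
{"method": "step_arm", "body": {"rows": [[0, [2, -40, 8], [0, 0, 0]], [0, [4, -80, 16], [0, 0, 0]], [0, [6, -120, 22], [0, 0, 0]], [0, [6, -150, 24], [0, 0, 0]], [0, [6, -170, 24], [0, 0, 0]]]}}

```text
clock: 29.7
tool_pos: [0.4789, -0.2627, 0.3166]
orientation: [179.9, 0.0, -94.2]
force: [0.4, 0.2, 0.4]
opening: 0.0871
gripper_force: 0.0
```

Call:
{"method": "step_arm", "body": {"rows": [[0, [0, -20, 0], [0, 0, 0]], [0, [0, -20, 0], [0, 0, 0]], [0, [0, -20, 0], [0, 0, 0]], [0, [0, -20, 0], [0, 0, 0]], [0, [0, -20, 0], [0, 0, 0]]]}}

```text
clock: 30.12
tool_pos: [0.4792, -0.2801, 0.3167]
orientation: [180.0, 0.0, -94.1]
force: [0.0, 0.5, 0.6]
opening: 0.0875
gripper_force: 0.0
```

```bash
sed -i 's/h\[...,0\]<11)/h[...,0]<13)/; s/h\[...,1\]>100)&(h\[...,2\]>35)&(h\[...,2\]<150)/h[...,1]>110)\&(h[...,2]>35)\&(h[...,2]<135)/' h.py
python3 - <<'E'
from h import *
o=ctrl.get_obs();print(o['tool_pos'],o['orientation'])
w,mw=snap('wrist','w11');s=cv2.imread('pics/scene0.png')[:,:,::-1];ms=ctrl.camera_model('scene');mt=ctrl.camera_model('top');t=cv2.imread('pics/top0.png')[:,:,::-1]
print('scene');a=handles(s,ms,False,.13);print('wrist');b=handles(w,mw,True,.13);print('top');c=handles(t,mt,False,.13)
for x in b:
  for nm,L,mm in(('S',a,ms),('T',c,mt)):
    for y in L:
        p,e=tri(ray(mw,x[0],True),ray(mm,y[0]))
        if e<.012 and 0<p[2]<.25: print(nm,np.round(x[0]),np.round(y[0]),p.round(4),round(e,4))
E
```

```text
[ 0.4792198  -0.28005204  0.31674531] [ 1.79977115e+02  2.82278206e-02 -9.40630202e+01]
scene
px [ 68.5 340.8] c 1006 -427 size 130 23 axis 88.7
px [116.7 231.9] c 734 -412 size 106 17 axis 88.2
px [128.5 172. ] c 547 -444 size 56 14 axis 99.3
px [ 90.8 141. ] c 457 -595 size 60 13 axis 59.9
px [177.  132.3] c 380 -347 size 57 19 axis 111.9
px [134.  114.6] c 330 -501 size 58 17 axis 156.3
px [230.5  20. ] c -217 -295 size 260 150 axis 9.3
wrist
px [319.6 121.3] c 399 -331 size 64 16 axis 111.3
px [122.5  54.5] c 630 -437 size 89 15 axis 87.4
px [188.5  27.4] c 544 -456 size 38 16 axis 101.2
top
px [ 26.2 278.8] c 127 763 size 147 98 axis 8.1
px [ 24.4 192.5] c 441 796 size 168 166 axis 174.2
S [320. 121.] [177. 132.] [ 0.4068 -0.3336  0.1632] 0.0007
S [122.  54.] [117. 232.] [ 0.6843 -0.4672  0.0088] 0.001
S [122.  54.] [128. 172.] [ 0.594  -0.4125  0.2053] 0.0098
S [189.  27.] [128. 172.] [ 0.5438 -0.4526  0.1243] 0.0094
```

The tall tin's handle triangulates to (0.407,-0.334,0.163) at about 111°. I move over it.

Call:
{"method": "step_arm", "body": {"rows": [[0, [-15, -11, -15], [0, 0, 0.1]], [0, [-30, -22, -30], [0, 0, 0.2]], [0, [-45, -33, -45], [0, 0, 0.3]], [0, [-60, -44, -60], [0, 0, 0.4]], [0, [-72, -54, -75], [0, 0, 0.438]]]}}

```text
clock: 30.58
tool_pos: [0.4065, -0.3347, 0.2416]
orientation: [-180.0, -0.0, -68.6]
force: [0.1, -0.3, -0.2]
opening: 0.0875
gripper_force: 0.0
```

Call:
{"method": "step_arm", "body": {"rows": [[0, [0, 0, -10], [0, 0, 0]], [0, [0, 0, -20], [0, 0, 0]], [0, [0, 0, -25], [0, 0, 0]], [0, [0, 0, -25], [0, 0, 0]], [0, [0, 0, -25], [0, 0, 0]]]}}

```text
clock: 31.0
tool_pos: [0.408, -0.3348, 0.2171]
orientation: [180.0, -0.0, -69.0]
force: [0.3, 0.0, 1.1]
opening: 0.0876
gripper_force: 0.0
```

```bash
python3 - <<'E'
from h import *
o=ctrl.get_obs();print(o['tool_pos'],o['orientation'])
w,mw=snap('wrist','w12');handles(w,mw,True,.163)
E
```

```text
[ 0.40801874 -0.33476826  0.21714978] [ 1.79997176e+02 -4.95178987e-04 -6.89989041e+01]
px [255.5 231. ] c 400 -314 size 22 16 axis 111.7
px [259.5 185. ] c 410 -349 size 23 8 axis 111.5
px [410.3  53.6] c 339 -490 size 50 17 axis 159.3
px [155.3  19.5] c 527 -440 size 32 14 axis 100.7
px [93.  23.7] c 580 -426 size 43 14 axis 89.1
```

Call:
{"method": "step_arm", "body": {"rows": [[0.4, [-1, 0, -15], [0, 0, 0]], [0.4, [-1, 0, -35], [0, 0, 0]], [0.4, [-1, 0, -55], [0, 0, 0]], [0.4, [-1, 0, -68], [0, 0, 0]], [0.4, [-1, 0, -72], [0, 0, 0]]]}}

```text
clock: 31.47
tool_pos: [0.4059, -0.3345, 0.1435]
orientation: [179.9, 0.1, -69.0]
force: [-0.5, 0.5, -0.4]
opening: 0.0597
gripper_force: 0.0
```

Call:
{"method": "step_arm", "body": {"rows": [[0.95, [0, 0, 0], [0, 0, 0]], [0.95, [0, 0, 0], [0, 0, 0]], [0.95, [0, 0, 0], [0, 0, 0]], [0.95, [0, 0, 0], [0, 0, 0]], [0.95, [0, 0, 0], [0, 0, 0]]]}}

```text
clock: 31.88
tool_pos: [0.4068, -0.3353, 0.1458]
orientation: [-179.9, -0.1, -69.0]
force: [-0.2, 0.1, -0.5]
opening: 0.0262
gripper_force: 0.0
```

Call:
{"method": "step_arm", "body": {"rows": [[0.95, [0, 0, 0], [0, 0, 0]], [0.95, [0, 0, 0], [0, 0, 0]], [0.95, [0, 0, 0], [0, 0, 0]], [0.95, [0, 0, 0], [0, 0, 0]], [0.95, [0, 0, 0], [0, 0, 0]]]}}

```text
clock: 32.3
tool_pos: [0.407, -0.3354, 0.1455]
orientation: [-179.9, -0.1, -69.0]
force: [3.3, 0.6, 3.7]
opening: 0.0171
gripper_force: 29.9
```

Call:
{"method": "step_arm", "body": {"rows": [[0.95, [0, 0, 0], [0, 0, 0]], [0.95, [0, 0, 5], [0, 0, 0]], [0.95, [0, 0, 12], [0, 0, 0]], [0.95, [0, 0, 20], [0, 0, 0]], [0.95, [0, 0, 30], [0, 0, 0]]]}}

```text
clock: 32.72
tool_pos: [0.4052, -0.3347, 0.1747]
orientation: [179.9, 0.1, -69.1]
force: [0.5, 0.4, -5.8]
opening: 0.0168
gripper_force: 29.9
```

Call:
{"method": "step_arm", "body": {"rows": [[0.95, [5, 1, 8], [0, 0, 0]], [0.95, [18, 5, 14], [0, 0, 0]], [0.95, [34, 9, 18], [0, 0, 0]], [0.95, [52, 14, 20], [0, 0, 0]], [0.95, [70, 19, 20], [0, 0, 0]]]}}

```text
clock: 33.13
tool_pos: [0.4782, -0.3159, 0.1963]
orientation: [-179.9, -0.1, -69.0]
force: [-0.4, -0.3, -5.7]
opening: 0.0172
gripper_force: 29.9
```

Call:
{"method": "step_arm", "body": {"rows": [[0.95, [20, 5, 0], [0, 0, 0]], [0.95, [42, 11, 0], [0, 0, 0]], [0.95, [64, 17, 0], [0, 0, 0]], [0.95, [84, 23, 0], [0, 0, 0]], [0.95, [95, 26, 0], [0, 0, 0]]]}}

```text
clock: 33.55
tool_pos: [0.5744, -0.289, 0.1949]
orientation: [-180.0, -0.0, -69.0]
force: [0.8, 0.3, -5.9]
opening: 0.0174
gripper_force: 29.9
```

Call:
{"method": "step_arm", "body": {"rows": [[0.95, [0, 0, -5], [0, 0, 0]], [0.95, [0, 0, -17], [0, 0, 0]], [0.95, [0, 0, -30], [0, 0, 0]], [0.95, [0, 0, -40], [0, 0, 0]], [0.95, [0, 0, -46], [0, 0, 0]]]}}

```text
clock: 33.97
tool_pos: [0.5697, -0.2899, 0.1468]
orientation: [179.9, 0.1, -69.1]
force: [0.3, 0.1, -6.7]
opening: 0.0166
gripper_force: 29.9
```

Call:
{"method": "step_arm", "body": {"rows": [[0.95, [0, 0, -3], [0, 0, 0]], [0.95, [0, 0, -6], [0, 0, 0]], [0.95, [0, 0, -8], [0, 0, 0]], [0.95, [0, 0, -10], [0, 0, 0]], [0.95, [0, 0, -10], [0, 0, 0]]]}}

```text
clock: 34.38
tool_pos: [0.5713, -0.2902, 0.139]
orientation: [-180.0, 0.0, -69.0]
force: [-0.0, -0.3, -4.7]
opening: 0.0171
gripper_force: 29.9
```

Call:
{"method": "step_arm", "body": {"rows": [[0.95, [0, 0, -1], [0, 0, 0]], [0.95, [0, 0, -2], [0, 0, 0]], [0.95, [0, 0, -3], [0, 0, 0]], [0.95, [0, 0, -3], [0, 0, 0]], [0.95, [0, 0, -3], [0, 0, 0]]]}}

```text
clock: 34.8
tool_pos: [0.5712, -0.2901, 0.136]
orientation: [180.0, 0.0, -69.0]
force: [-0.2, 0.6, -6.1]
opening: 0.0173
gripper_force: 29.9
```

Call:
{"method": "step_arm", "body": {"rows": [[0.95, [0, 0, -0.7], [0, 0, 0]], [0.95, [0, 0, -1.3], [0, 0, 0]], [0.95, [0, 0, -2], [0, 0, 0]], [0.95, [0, 0, -2], [0, 0, 0]], [0.95, [0, 0, -2], [0, 0, 0]]]}}

```text
clock: 35.22
tool_pos: [0.5722, -0.2903, 0.1354]
orientation: [-179.9, -0.1, -69.0]
force: [0.6, 2.9, 5.6]
opening: 0.0172
gripper_force: 29.9
```

Call:
{"method": "step_arm", "body": {"rows": [[0.6, [0, 0, 0], [0, 0, 0]], [0.6, [0, 0, 0], [0, 0, 0]], [0.6, [0, 0, 0], [0, 0, 0]], [0.6, [0, 0, 0], [0, 0, 0]], [0.6, [0, 0, 5], [0, 0, 0]]]}}

```text
clock: 35.63
tool_pos: [0.5705, -0.29, 0.1379]
orientation: [179.9, 0.1, -69.1]
force: [-0.7, 0.2, -0.5]
opening: 0.0345
gripper_force: 0.0
```

Call:
{"method": "step_arm", "body": {"rows": [[0.6, [0, 0, 25], [0, 0, 0]], [0.3, [0, 0, 60], [0, 0, 0]], [0, [0, 0, 100], [0, 0, 0]], [0, [-20, -5, 130], [0, 0, -0.08]], [0, [-50, -15, 150], [0, 0, -0.16]]]}}

```text
clock: 36.05
tool_pos: [0.5231, -0.3052, 0.2924]
orientation: [-179.8, -0.1, -78.3]
force: [0.0, -0.3, 0.8]
opening: 0.0565
gripper_force: 0.0
```

Call:
{"method": "step_arm", "body": {"rows": [[0, [-25, -8, 8], [0, 0, -0.03]], [0, [-42, -15, 8], [0, 0, -0.03]], [0, [-42, -15, 8], [0, 0, -0.03]], [0, [-42, -15, 8], [0, 0, -0.03]], [0, [-42, -15, 8], [0, 0, -0.03]]]}}

```text
clock: 36.47
tool_pos: [0.4793, -0.3201, 0.296]
orientation: [179.9, 0.1, -79.9]
force: [0.7, -0.3, -0.0]
opening: 0.086
gripper_force: 0.0
```

```bash
cat >> h.py <<'E'
def board(im,m,f,z=.01,amin=300,vmin=100,smax=115,verbose=1):
    """pale plywood blobs: hull projected on z"""
    h=cv2.cvtColor(np.ascontiguousarray(im),cv2.COLOR_RGB2HSV); k=((h[...,0]>12)&(h[...,0]<30)&(h[...,1]<smax)&(h[...,1]>35)&(h[...,2]>vmin)).astype(np.uint8)
    k=cv2.morphologyEx(k,cv2.MORPH_OPEN,np.ones((3,3)))
    for c in cv2.findContours(k,cv2.RETR_EXTERNAL,cv2.CHAIN_APPROX_NONE)[0]:
        if cv2.contourArea(c)>amin:
            p=np.array([onz(m,q,z,f)[:2]*1000 for q in c[:,0]],np.float32);r=cv2.minAreaRect(p);e=cv2.minEnclosingCircle(p)
            if 100<max(r[1])<200: print('board px',c[:,0].mean(0).round(),np.round(r[0]),np.round(r[1]),round(r[2],1),'circ',np.round(e[0]),round(e[1],1))
E
python3 - <<'E'
from h import *
o=ctrl.get_obs();print(o['tool_pos'],o['orientation'])
w,mw=snap('wrist','w13');s,ms=snap('scene','s13');t,mt=snap('top','t13')
print('scene');a=handles(s,ms,False,.124);board(s,ms,0);print('wrist');b=handles(w,mw,True,.124);board(w,mw,1);print('top');c=handles(t,mt,False,.124);board(t,mt,0)
for n,im,q in(('s',s,(188,165)),('s0',cv2.imread('pics/scene0.png')[:,:,::-1],(203,172)),):print(n,cv2.cvtColor(np.ascontiguousarray(im),cv2.COLOR_RGB2HSV)[q[1]-10:q[1]+11:5,q[0]-20:q[0]+21:5].tolist())
for x in b:
    for y in a:
        p,e=tri(ray(mw,x[0],True),ray(ms,y[0]))
        if e<.012 and 0<p[2]<.25: print(np.round(x[0]),np.round(y[0]),p.round(4),round(e,4))
E
```

```text
[ 0.4792687  -0.32008685  0.29603254] [ 1.79943455e+02  5.27327303e-02 -7.98862049e+01]
scene
px [ 69.5 340.9] c 1005 -427 size 127 24 axis 88.8
px [116.7 232. ] c 732 -415 size 107 17 axis 87.1
px [177.5 181.8] c 554 -299 size 55 17 axis 111.5
px [128.5 172. ] c 544 -447 size 56 14 axis 99.3
px [ 90.7 141.1] c 452 -599 size 61 14 axis 59.3
px [134.2 114.8] c 326 -503 size 57 17 axis 159.7
px [237.  36.] c -126 -250 size 36 15 axis 10.2
px [230.5  34.5] c -130 -276 size 43 19 axis 11.1
px [219.5  32.5] c -135 -321 size 55 51 axis 9.7
board px [384. 275.] [695. 310.] [ 76. 129.] 49.0 circ [693. 310.] 67.1
board px [187. 164.] [ 408. -324.] [137. 134.] 6.7 circ [ 409. -325.] 92.3
wrist
px [170.1 206.5] c 572 -260 size 27 18 axis 109.5
px [157.8 169.3] c 592 -303 size 16 8 axis 19.7
px [410.1  46.5] c 322 -507 size 60 19 axis 159.0
px [218.  37.] c 546 -463 size 26 16 axis 100.7
px [140.6  44. ] c 635 -447 size 89 16 axis 87.3
board px [301. 160.] [ 405. -325.] [132. 131.] 6.5 circ [ 406. -325.] 91.3
top
px [ 26.3 278.9] c 130 760 size 150 93 axis 12.4
px [378.5 232.3] c 317 -507 size 5
[... 1076 characters left out ...]
5, 114], [16, 129, 111]], [[18, 24, 106], [30, 5, 110], [10, 7, 112], [19, 99, 160], [20, 96, 231], [16, 126, 140], [15, 128, 182], [16, 128, 157], [16, 130, 108]], [[0, 4, 116], [0, 4, 132], [20, 94, 238], [24, 78, 251], [24, 76, 251], [16, 132, 131], [15, 128, 151], [16, 127, 177], [15, 117, 111]], [[17, 98, 162], [20, 98, 231], [23, 80, 250], [24, 77, 250], [23, 76, 251], [15, 126, 166], [16, 127, 162], [15, 129, 160], [15, 132, 159]], [[16, 128, 174], [16, 128, 176], [15, 125, 179], [15, 126, 184], [17, 123, 143], [16, 126, 180], [15, 128, 181], [11, 25, 201], [15, 88, 186]]]
[410.  46.] [134. 115.] [ 0.3165 -0.5107  0.1123] 0.0012
[141.  44.] [117. 232.] [ 0.6849 -0.4671  0.0091] 0.0011
```

Call:
{"method": "step_arm", "body": {"rows": [[0, [13, -25, -15], [0, 0, 0]], [0, [26, -50, -35], [0, 0, 0]], [0, [39, -75, -55], [0, 0, 0]], [0, [52, -100, -75], [0, 0, 0]], [0, [64, -127, -95], [0, 0, 0]]]}}

```text
clock: 37.03
tool_pos: [0.5445, -0.4477, 0.1999]
orientation: [180.0, 0.0, -79.8]
force: [0.8, 0.3, 0.5]
opening: 0.0876
gripper_force: 0.0
```

Call:
{"method": "step_arm", "body": {"rows": [[0.2, [0, 0, -10], [0, 0, 0]], [0.2, [0, 0, -15], [0, 0, 0]], [0.2, [0, 0, -15], [0, 0, 0]], [0.2, [0, 0, -15], [0, 0, 0]], [0.2, [0, 0, -15], [0, 0, 0]]]}}

```text
clock: 37.45
tool_pos: [0.5439, -0.4467, 0.1887]
orientation: [-179.9, -0.1, -79.8]
force: [0.1, -0.3, 0.4]
opening: 0.0707
gripper_force: 0.0
```

```bash
python3 - <<'E'
from h import *
o=ctrl.get_obs();print(o['tool_pos'],o['orientation'])
w,mw=snap('wrist','w14');b=handles(w,mw,True,.124)
h=cv2.cvtColor(w,cv2.COLOR_RGB2HSV)
for y in range(150,250,12): print(y,[int(v) for v in h[y,200:312:8,0]],[int(v) for v in h[y,200:312:8,2]])
E
```

```text
[ 0.54390359 -0.44670305  0.18869337] [-1.79906886e+02 -7.51615464e-02 -7.98490325e+01]
px [257.5 182.5] c 545 -461 size 26 13 axis 100.6
px [486.  171.9] c 327 -510 size 69 18 axis 159.2
px [141.5 134.1] c 641 -483 size 80 14 axis 88.2
px [403.2  38.6] c 449 -601 size 62 17 axis 60.5
150 [15, 17, 19, 15, 15, 9, 20, 30, 25, 23, 24, 30, 15, 23] [108, 148, 149, 147, 147, 149, 152, 66, 148, 148, 152, 150, 150, 143]
162 [24, 11, 26, 21, 23, 30, 25, 80, 12, 18, 20, 25, 12, 13] [145, 152, 145, 147, 150, 151, 154, 115, 154, 153, 148, 152, 156, 155]
174 [30, 13, 18, 13, 26, 25, 10, 10, 12, 25, 17, 24, 15, 15] [152, 154, 151, 151, 154, 150, 88, 130, 119, 157, 156, 156, 154, 158]
186 [26, 20, 15, 21, 15, 21, 9, 9, 13, 24, 17, 19, 24, 17] [153, 157, 155, 156, 159, 151, 108, 129, 122, 156, 161, 155, 159, 157]
198 [20, 12, 13, 17, 20, 26, 11, 11, 11, 21, 26, 30, 19, 10] [142, 153, 155, 147, 155, 155, 111, 129, 128, 157, 158, 157, 161, 160]
210 [8, 19, 26, 19, 19, 15, 12, 11, 9, 21, 12, 20, 21, 21] [202, 224, 224, 225, 226, 236, 112, 105, 132, 230, 231, 231, 231, 231]
222 [17, 25, 24, 23, 17, 26, 12, 11, 12, 21, 17, 20, 19, 30] [176, 246, 222, 224, 223, 223, 119, 138, 125, 227, 228, 229, 230, 252]
234 [18, 17, 30, 23, 30, 26, 12, 13, 10, 17, 21, 20, 25, 19] [177, 164, 237, 222, 219, 222, 112, 131, 119, 226, 226, 223, 223, 221]
246 [20, 30, 18, 30, 10, 21, 20, 9, 19, 23, 21, 47, 10, 23] [81, 78, 79, 80, 78, 71, 70, 83, 71, 70, 83, 86, 84, 82]
```

Call:
{"method": "step_arm", "body": {"rows": [[0.4, [-1, 0, -20], [0, 0, 0]], [0.4, [-1, 0, -40], [0, 0, 0]], [0.4, [-1, 0, -60], [0, 0, 0]], [0.4, [-1, 0, -78], [0, 0, 0]], [0.4, [-1, 0, -83], [0, 0, 0]]]}}

```text
clock: 37.92
tool_pos: [0.5414, -0.4459, 0.1024]
orientation: [179.9, 0.1, -79.9]
force: [-0.3, 0.4, -0.3]
opening: 0.0527
gripper_force: 0.0
```

Call:
{"method": "step_arm", "body": {"rows": [[0.95, [0, 0, 0], [0, 0, 0]], [0.95, [0, 0, 0], [0, 0, 0]], [0.95, [0, 0, 0], [0, 0, 0]], [0.95, [0, 0, 0], [0, 0, 0]], [0.95, [0, 0, 0], [0, 0, 0]]]}}

```text
clock: 38.33
tool_pos: [0.5428, -0.4474, 0.1053]
orientation: [-179.9, -0.1, -79.9]
force: [-0.3, 0.1, -0.5]
opening: 0.0249
gripper_force: 0.0
```

Call:
{"method": "step_arm", "body": {"rows": [[0.95, [0, 0, 0], [0, 0, 0]], [0.95, [0, 0, 0], [0, 0, 0]], [0.95, [0, 0, 0], [0, 0, 0]], [0.95, [0, 0, 0], [0, 0, 0]], [0.95, [0, 0, 0], [0, 0, 0]]]}}

```text
clock: 38.75
tool_pos: [0.5431, -0.4473, 0.1047]
orientation: [-179.9, -0.1, -79.9]
force: [3.8, 1.4, 4.5]
opening: 0.0169
gripper_force: 30.0
```

Call:
{"method": "step_arm", "body": {"rows": [[0.95, [0, 0, 0], [0, 0, 0]], [0.95, [0, 0, 5], [0, 0, 0]], [0.95, [0, 0, 12], [0, 0, 0]], [0.95, [0, 0, 20], [0, 0, 0]], [0.95, [0, 0, 30], [0, 0, 0]]]}}

```text
clock: 39.17
tool_pos: [0.5409, -0.4467, 0.133]
orientation: [179.8, 0.1, -80.0]
force: [-1.0, -0.2, -6.3]
opening: 0.017
gripper_force: 30.0
```

Call:
{"method": "step_arm", "body": {"rows": [[0.95, [-5, 5, 6], [0, 0, 0]], [0.95, [-15, 14, 12], [0, 0, 0]], [0.95, [-28, 25, 15], [0, 0, 0]], [0.95, [-43, 38, 15], [0, 0, 0]], [0.95, [-58, 52, 15], [0, 0, 0]]]}}

```text
clock: 39.58
tool_pos: [0.4832, -0.3945, 0.1496]
orientation: [-180.0, 0.0, -79.9]
force: [-0.6, -0.0, -6.7]
opening: 0.017
gripper_force: 30.0
```

Call:
{"method": "step_arm", "body": {"rows": [[0.95, [-16, 14, 0], [0, 0, 0]], [0.95, [-34, 31, 0], [0, 0, 0]], [0.95, [-52, 47, 0], [0, 0, 0]], [0.95, [-68, 61, 0], [0, 0, 0]], [0.95, [-78, 70, 0], [0, 0, 0]]]}}

```text
clock: 40.0
tool_pos: [0.4037, -0.3235, 0.1495]
orientation: [180.0, 0.1, -79.9]
force: [-0.5, 0.7, -6.5]
opening: 0.0171
gripper_force: 30.0
```

Call:
{"method": "step_arm", "body": {"rows": [[0.95, [0, 0, -4], [0, 0, 0]], [0.95, [0, 0, -12], [0, 0, 0]], [0.95, [0, 0, -22], [0, 0, 0]], [0.95, [0, 0, -30], [0, 0, 0]], [0.95, [0, 0, -34], [0, 0, 0]]]}}

```text
clock: 40.42
tool_pos: [0.4056, -0.325, 0.113]
orientation: [179.9, 0.1, -80.0]
force: [0.1, 0.0, -6.0]
opening: 0.0172
gripper_force: 30.0
```

```bash
python3 - <<'E'
from h import *
o=ctrl.get_obs();print(o['tool_pos'],o['orientation'],o['force'])
s,ms=snap('scene','s15');w,mw=snap('wrist','w15');t,mt=snap('top','t15')
board(s,ms,0,vmin=80);board(w,mw,1,vmin=80);board(t,mt,0,vmin=80)
E
```

```text
[ 0.40557944 -0.32498408  0.11299083] [ 1.79873805e+02  9.71269499e-02 -7.99513254e+01] [ 0.0777748   0.01390124 -6.00646818]
board px [384. 275.] [695. 311.] [ 76. 131.] 49.0 circ [692. 309.] 67.2
board px [137. 194.] [ 548. -451.] [135. 131.] 16.7 circ [ 548. -450.] 69.1
board px [257. 128.] [ 410. -371.] [131.  41.] 8.3 circ [ 410. -369.] 67.8
board px [134.  41.] [ 544. -436.] [132.  97.] 0.4 circ [ 544. -451.] 66.3
```

Call:
{"method": "step_arm", "body": {"rows": [[0.95, [0, 0, -2], [0, 0, 0]], [0.95, [0, 0, -4], [0, 0, 0]], [0.95, [0, 0, -6], [0, 0, 0]], [0.95, [0, 0, -7], [0, 0, 0]], [0.95, [0, 0, -7], [0, 0, 0]]]}}

```text
clock: 40.98
tool_pos: [0.4062, -0.3251, 0.1078]
orientation: [180.0, 0.0, -79.9]
force: [0.1, -0.2, -6.8]
opening: 0.0172
gripper_force: 30.0
```

Call:
{"method": "step_arm", "body": {"rows": [[0.95, [0, 0, -0.5], [0, 0, 0]], [0.95, [0, 0, -1], [0, 0, 0]], [0.95, [0, 0, -1.5], [0, 0, 0]], [0.95, [0, 0, -1.5], [0, 0, 0]], [0.95, [0, 0, -1.5], [0, 0, 0]]]}}

```text
clock: 41.4
tool_pos: [0.4062, -0.3251, 0.1065]
orientation: [180.0, 0.0, -79.9]
force: [-0.2, 1.1, -5.8]
opening: 0.0169
gripper_force: 30.0
```

Call:
{"method": "step_arm", "body": {"rows": [[0.95, [0, 0, -0.5], [0, 0, 0]], [0.95, [0, 0, -1], [0, 0, 0]], [0.95, [0, 0, -1.5], [0, 0, 0]], [0.95, [0, 0, -1.5], [0, 0, 0]], [0.95, [0, 0, -1.5], [0, 0, 0]]]}}

```text
clock: 41.82
tool_pos: [0.4062, -0.3251, 0.1049]
orientation: [180.0, 0.0, -79.9]
force: [-1.3, -0.8, -6.1]
opening: 0.0172
gripper_force: 30.0
```

Call:
{"method": "step_arm", "body": {"rows": [[0.95, [0, 0, -0.5], [0, 0, 0]], [0.95, [0, 0, -1], [0, 0, 0]], [0.95, [0, 0, -1], [0, 0, 0]], [0.95, [0, 0, -1], [0, 0, 0]], [0.95, [0, 0, -1], [0, 0, 0]]]}}

```text
clock: 42.23
tool_pos: [0.4064, -0.3252, 0.1047]
orientation: [-180.0, -0.0, -79.9]
force: [-3.9, 4.3, 5.3]
opening: 0.0174
gripper_force: 30.0
```

Call:
{"method": "step_arm", "body": {"rows": [[0.6, [0, 0, 0], [0, 0, 0]], [0.6, [0, 0, 0], [0, 0, 0]], [0.6, [0, 0, 0], [0, 0, 0]], [0.6, [0, 0, 0], [0, 0, 0]], [0.6, [0, 0, 5], [0, 0, 0]]]}}

```text
clock: 42.65
tool_pos: [0.4059, -0.325, 0.1084]
orientation: [179.9, 0.0, -79.9]
force: [-0.1, 0.1, 0.4]
opening: 0.0346
gripper_force: 0.0
```

Call:
{"method": "step_arm", "body": {"rows": [[0.6, [0, 0, 25], [0, 0, 0]], [0.5, [0, 0, 55], [0, 0, 0]], [0.4, [0, 0, 90], [0, 0, 0]], [0.4, [0, 0, 125], [0, 0, 0]], [0.4, [20, 5, 145], [0, 0, 0.06]]]}}

```text
clock: 43.07
tool_pos: [0.4253, -0.3212, 0.259]
orientation: [-179.8, -0.2, -76.6]
force: [1.0, 0.0, 0.5]
opening: 0.0515
gripper_force: 0.0
```

Call:
{"method": "step_arm", "body": {"rows": [[0.4, [30, 6, 0], [0, 0, 0.05]], [0.4, [60, 12, 0], [0, 0, 0.1]], [0.4, [90, 18, 0], [0, 0, 0.13]], [0.4, [120, 24, -10], [0, 0, 0.13]], [0.4, [145, 30, -25], [0, 0, 0.13]]]}}

```text
clock: 43.48
tool_pos: [0.5741, -0.2902, 0.2306]
orientation: [-179.8, -0.1, -69.0]
force: [0.1, 0.4, 0.3]
opening: 0.0529
gripper_force: 0.0
```

```bash
python3 - <<'E'
from h import *
o=ctrl.get_obs();print(o['tool_pos'],o['orientation'])
w,mw=snap('wrist','w16');b=handles(w,mw,True,.154)
s,ms=snap('scene','s16');handles(s,ms,False,.124)
board(s,ms,0,vmin=80)
E
```

```text
[ 0.57408846 -0.29019028  0.23059933] [-1.79834933e+02 -1.34841646e-01 -6.89998669e+01]
px [256. 220.] c 566 -270 size 22 14 axis 111.0
px [418.4 200.1] c 432 -340 size 24 14 axis 100.3
px [255.5 175. ] c 580 -306 size 18 9 axis 110.7
px [508.7  85.9] c 373 -492 size 27 17 axis 157.0
px [216.4  23.5] c 653 -411 size 47 11 axis 87.8
px [ 69.  340.9] c 1005 -429 size 129 23 axis 88.7
px [116.7 233. ] c 733 -415 size 106 14 axis 88.8
px [177.5 183.2] c 558 -298 size 54 8 axis 111.7
px [186. 141.] c 405 -312 size 31 16 axis 99.3
px [ 90.6 141. ] c 452 -600 size 58 14 axis 59.9
px [221.   14.5] c -252 -340 size 194 74 axis 9.9
board px [384. 276.] [695. 310.] [ 76. 129.] 49.0 circ [692. 310.] 66.8
board px [ 11. 273.] [ 864. -711.] [168.  81.] 17.1 circ [ 862. -714.] 90.4
board px [137. 194.] [ 547. -451.] [133. 133.] 9.3 circ [ 548. -450.] 69.1
board px [143.  86.] [  78. -579.] [ 79. 180.] 14.5 circ [  55. -584.] 90.2
```

Call:
{"method": "step_arm", "body": {"rows": [[0.4, [0, 0, -20], [0, 0, 0]], [0.4, [0, 0, -40], [0, 0, 0]], [0.4, [0, 0, -60], [0, 0, 0]], [0.4, [0, 0, -80], [0, 0, 0]], [0.4, [0, 0, -93], [0, 0, 0]]]}}

```text
clock: 44.0
tool_pos: [0.5702, -0.2901, 0.1344]
orientation: [179.9, 0.1, -69.1]
force: [-0.4, 0.1, -0.7]
opening: 0.0523
gripper_force: 0.0
```

Call:
{"method": "step_arm", "body": {"rows": [[0.95, [0, 0, 0], [0, 0, 0]], [0.95, [0, 0, 0], [0, 0, 0]], [0.95, [0, 0, 0], [0, 0, 0]], [0.95, [0, 0, 0], [0, 0, 0]], [0.95, [0, 0, 0], [0, 0, 0]]]}}

```text
clock: 44.42
tool_pos: [0.5719, -0.2904, 0.1373]
orientation: [-179.9, -0.1, -69.0]
force: [-0.1, 0.5, -0.3]
opening: 0.0245
gripper_force: 0.0
```

Call:
{"method": "step_arm", "body": {"rows": [[0.95, [0, 0, 0], [0, 0, 0]], [0.95, [0, 0, 0], [0, 0, 0]], [0.95, [0, 0, 0], [0, 0, 0]], [0.95, [0, 0, 0], [0, 0, 0]], [0.95, [0, 0, 0], [0, 0, 0]]]}}

```text
clock: 44.83
tool_pos: [0.5722, -0.2903, 0.1369]
orientation: [-179.9, -0.1, -69.0]
force: [2.4, 1.1, 5.1]
opening: 0.0174
gripper_force: 30.0
```

Call:
{"method": "step_arm", "body": {"rows": [[0.95, [0, 0, 0], [0, 0, 0]], [0.95, [0, 0, 5], [0, 0, 0]], [0.95, [0, 0, 12], [0, 0, 0]], [0.95, [0, 0, 20], [0, 0, 0]], [0.95, [0, 0, 30], [0, 0, 0]]]}}

```text
clock: 45.25
tool_pos: [0.5702, -0.2899, 0.1654]
orientation: [179.9, 0.1, -69.1]
force: [1.2, -0.0, -5.7]
opening: 0.017
gripper_force: 30.0
```

Call:
{"method": "step_arm", "body": {"rows": [[0.95, [-1, -5, 8], [0, 0, 0]], [0.95, [-3, -18, 14], [0, 0, 0]], [0.95, [-6, -34, 18], [0, 0, 0]], [0.95, [-9, -52, 20], [0, 0, 0]], [0.95, [-12, -70, 20], [0, 0, 0]]]}}

```text
clock: 45.67
tool_pos: [0.5592, -0.3617, 0.1873]
orientation: [-179.9, -0.0, -69.0]
force: [1.1, 0.3, -6.2]
opening: 0.0171
gripper_force: 30.0
```

Call:
{"method": "step_arm", "body": {"rows": [[0.95, [-3, -18, 0], [0, 0, 0]], [0.95, [-6, -38, 0], [0, 0, 0]], [0.95, [-9, -58, 0], [0, 0, 0]], [0.95, [-12, -76, 0], [0, 0, 0]], [0.95, [-15, -90, 0], [0, 0, 0]]]}}

```text
clock: 46.08
tool_pos: [0.5434, -0.4524, 0.1861]
orientation: [180.0, 0.0, -69.1]
force: [0.6, 0.1, -5.8]
opening: 0.0169
gripper_force: 30.0
```

Call:
{"method": "step_arm", "body": {"rows": [[0.95, [0, 0, -4], [0, 0, 0]], [0.95, [0, 0, -12], [0, 0, 0]], [0.95, [0, 0, -20], [0, 0, 0]], [0.95, [0, 0, -27], [0, 0, 0]], [0.95, [0, 0, -31], [0, 0, 0]]]}}

```text
clock: 46.5
tool_pos: [0.5438, -0.4491, 0.1532]
orientation: [179.9, 0.1, -69.0]
force: [-0.5, -0.3, -6.3]
opening: 0.0171
gripper_force: 30.0
```

Call:
{"method": "step_arm", "body": {"rows": [[0.95, [0, 0, -1], [0, 0, 0]], [0.95, [0, 0, -3], [0, 0, 0]], [0.95, [0, 0, -5], [0, 0, 0]], [0.95, [0, 0, -5], [0, 0, 0]], [0.95, [0, 0, -5], [0, 0, 0]]]}}

```text
clock: 46.92
tool_pos: [0.5444, -0.4501, 0.1502]
orientation: [-180.0, 0.0, -69.0]
force: [-0.9, -0.2, -5.5]
opening: 0.0173
gripper_force: 30.0
```

Call:
{"method": "step_arm", "body": {"rows": [[0.95, [0, 0, -0.7], [0, 0, 0]], [0.95, [0, 0, -1.4], [0, 0, 0]], [0.95, [0, 0, -2], [0, 0, 0]], [0.95, [0, 0, -2], [0, 0, 0]], [0.95, [0, 0, -2], [0, 0, 0]]]}}

```text
clock: 47.33
tool_pos: [0.5442, -0.4502, 0.1479]
orientation: [180.0, 0.0, -69.0]
force: [-1.1, -0.2, -6.1]
opening: 0.0169
gripper_force: 30.0
```

Call:
{"method": "step_arm", "body": {"rows": [[0.95, [0, 0, -0.5], [0, 0, 0]], [0.95, [0, 0, -1], [0, 0, 0]], [0.95, [0, 0, -1.3], [0, 0, 0]], [0.95, [0, 0, -1.3], [0, 0, 0]], [0.95, [0, 0, -1.3], [0, 0, 0]]]}}

```text
clock: 47.75
tool_pos: [0.5444, -0.4502, 0.147]
orientation: [-180.0, -0.0, -69.0]
force: [0.8, -0.2, -3.5]
opening: 0.0168
gripper_force: 30.0
```

Call:
{"method": "step_arm", "body": {"rows": [[0.95, [0, 0, -0.5], [0, 0, 0]], [0.95, [0, 0, -1], [0, 0, 0]], [0.95, [0, 0, -1], [0, 0, 0]], [0.95, [0, 0, -1], [0, 0, 0]], [0.95, [0, 0, -1], [0, 0, 0]]]}}

```text
clock: 48.17
tool_pos: [0.5447, -0.4505, 0.1469]
orientation: [-180.0, -0.1, -69.0]
force: [-0.9, 3.4, 5.4]
opening: 0.0173
gripper_force: 30.0
```

Call:
{"method": "step_arm", "body": {"rows": [[0.6, [0, 0, 0], [0, 0, 0]], [0.6, [0, 0, 0], [0, 0, 0]], [0.6, [0, 0, 0], [0, 0, 0]], [0.6, [0, 0, 0], [0, 0, 0]], [0.6, [0, 0, 5], [0, 0, 0]]]}}

```text
clock: 48.58
tool_pos: [0.5437, -0.4498, 0.1494]
orientation: [179.9, 0.1, -69.0]
force: [-0.6, 0.3, -0.0]
opening: 0.0344
gripper_force: 0.0
```

Call:
{"method": "step_arm", "body": {"rows": [[0.6, [0, 0, 25], [0, 0, 0]], [0.5, [0, 0, 55], [0, 0, 0]], [0.4, [0, 0, 90], [0, 0, 0]], [0.4, [0, 0, 125], [0, 0, 0]], [0.4, [0, 20, 155], [0, 0, 0]]]}}

```text
clock: 49.0
tool_pos: [0.5439, -0.4324, 0.3079]
orientation: [180.0, -0.1, -69.1]
force: [1.1, 0.8, 0.4]
opening: 0.0518
gripper_force: 0.0
```

Call:
{"method": "step_arm", "body": {"rows": [[0.4, [-10, 35, 10], [0, 0, -0.05]], [0.4, [-20, 70, 20], [0, 0, -0.1]], [0.4, [-30, 105, 30], [0, 0, -0.15]], [0.4, [-35, 140, 30], [0, 0, -0.15]], [0.4, [-35, 155, 30], [0, 0, -0.15]]]}}

```text
clock: 49.42
tool_pos: [0.5083, -0.2724, 0.3378]
orientation: [-179.8, -0.0, -77.6]
force: [0.0, -0.6, -0.0]
opening: 0.0527
gripper_force: 0.0
```

Call:
{"method": "step_arm", "body": {"rows": [[0.4, [0, 0, 0], [0, 0, 0]], [0.4, [0, 0, 0], [0, 0, 0]], [0.4, [0, 0, 0], [0, 0, 0]], [0.4, [0, 0, 0], [0, 0, 0]], [0.4, [0, 0, 0], [0, 0, 0]]]}}

```text
clock: 49.83
tool_pos: [0.5092, -0.276, 0.3352]
orientation: [179.9, 0.0, -77.7]
force: [-0.7, 0.4, -0.7]
opening: 0.0527
gripper_force: 0.0
```

```bash
python3 - <<'E'
from h import *
o=ctrl.get_obs();print(o['tool_pos'],o['orientation'])
w,mw=snap('wrist','w17');s,ms=snap('scene','s17');t,mt=snap('top','t17')
for n,im,m,f in(('scene',s,ms,0),('wrist',w,mw,1),('top',t,mt,0)):
    print(n);print(' z.124');a=handles(im,m,f,.124);print(' z.164');handles(im,m,f,.164);board(im,m,f,vmin=80,amin=100)
E
```

```text
[ 0.50923935 -0.27597643  0.33516905] [ 1.79946795e+02  2.61857447e-02 -7.76889075e+01]
scene
 z.124
px [ 68.6 341.1] c 1006 -429 size 132 23 axis 89.4
px [116.7 232. ] c 732 -415 size 107 17 axis 87.1
px [124.  164.1] c 519 -470 size 58 18 axis 109.0
px [182. 141.] c 407 -325 size 55 16 axis 99.4
px [ 90.7 141.1] c 452 -599 size 61 14 axis 59.3
px [134.2 114.8] c 326 -503 size 57 17 axis 159.7
px [229.8  24.2] c -195 -288 size 202 146 axis 12.4
 z.164
px [ 68.6 341.1] c 1010 -410 size 126 22 axis 89.4
px [116.7 232. ] c 748 -397 size 102 16 axis 87.1
px [124.  164.1] c 545 -449 size 55 17 axis 109.0
px [182. 141.] c 437 -310 size 53 15 axis 99.4
px [ 90.7 141.1] c 481 -572 size 58 14 axis 59.3
px [134.2 114.8] c 360 -481 size 54 16 axis 159.7
px [229.8  24.2] c -137 -275 size 193 139 axis 12.4
board px [384. 276.] [695. 311.] [ 76. 131.] 49.0 circ [692. 309.] 67.2
board px [139. 198.] [ 559. -443.] [112. 131.] 35.4 circ [ 549. -450.] 68.0
board px [191. 171.] [ 410. -324.] [138. 133.] 6.6 circ [ 409. -323.] 91.3
board px [298.  77.] [-76.  -0.] [154.  65.] 87.8 circ [-101.    1.] 77
[... 709 characters left out ...]
0 741 size 143 95 axis 8.1
px [378.3 232.4] c 314 -494 size 52 11 axis 158.0
px [402.6 198.7] c 435 -585 size 49 11 axis 60.4
px [ 24.5 192.6] c 436 773 size 164 160 axis 174.3
board px [319. 376.] [-206. -303.] [ 36. 160.] 5.1 circ [-199. -302.] 80.6
board px [388. 375.] [-196. -564.] [ 41. 116.] 1.4 circ [-194. -563.] 59.7
board px [358. 376.] [-202. -444.] [ 48. 122.] 1.4 circ [-207. -445.] 61.4
board px [303. 359.] [-147. -250.] [ 45. 116.] 15.3 circ [-143. -249.] 58.1
board px [320. 346.] [-104. -309.] [171.  36.] 89.8 circ [ -98. -308.] 85.9
board px [408. 276.] [ 161. -646.] [ 46. 119.] 3.5 circ [ 152. -647.] 59.6
board px [ 82. 194.] [457. 640.] [130.  60.] 87.8 circ [455. 640.] 69.2
```

The tins are centred within about 3 mm. Now I check the tiles on the tray by colour difference.

```bash
python3 - <<'E'
from h import *
s=cv2.imread('pics/s17.png')[:,:,::-1].astype(int);ms=ctrl.camera_model('scene')
t=cv2.imread('pics/t17.png')[:,:,::-1].astype(int);mt=ctrl.camera_model('top')
yv=np.array([.0732,.9973]);xv=np.array([.9973,-.0732]);F=np.array([.7035,-.0246])
for n,im,m in(('s',s,ms),('t',t,mt)):
  for z in (.04,):
    k=((im[...,0]-im[...,2]>8)).astype(np.uint8)
    # restrict to tray interior (z=.024)
    R=np.array(m['R']);tt=np.array(m['t']);K=np.array(m['intrinsics'])
    poly=[]
    for a,b in((-.004,-.19),(-.004,.19),(-.2,.19),(-.2,-.19)):
        P=R@np.r_[F+xv*a+yv*b,.03]+tt;q=K@P;poly.append(q[:2]/q[2])
    M=np.zeros(k.shape,np.uint8);cv2.fillPoly(M,[np.int32(np.round(poly))],1);k=cv2.morphologyEx(k&M,cv2.MORPH_OPEN,np.ones((3,3)))
    for c in cv2.findContours(k,cv2.RETR_EXTERNAL,cv2.CHAIN_APPROX_NONE)[0]:
        if cv2.contourArea(c)<40: continue
        p=np.array([onz(m,q,z)[:2] for q in c[:,0]],np.float32);r=cv2.minAreaRect(p*1000);L=(p-F)
        lx=L@xv*1000;ly=L@yv*1000
        print(n,'px',c[:,0].mean(0).round(),'tray x %.0f..%.0f y %.0f..%.0f'%(lx.min(),lx.max(),ly.min(),ly.max()),np.round(r[1]),round(r[2],1))
im,m=s.astype(np.uint8),ms
print('bench tiles:');tiles(im,m,False)
E
```

```text
s px [299. 257.] tray x -39..-3 y 58..127 [69. 36.] 86.5
s px [267. 250.] tray x -39..-3 y -32..37 [70. 36.] 85.6
s px [235. 243.] tray x -37..-3 y -126..-56 [70. 34.] 86.0
t px [247. 158.] tray x -205..-4 y -123..125 [248. 201.] 86.2
bench tiles:
px [267.6 127.4] c 215 -86 size 70 32 longaxis 7.5
px [246.2 128.1] c 228 -154 size 70 42 longaxis -8.1
```

```bash
python3 -c "
from plant import ctrl; print(ctrl.close_job())"
```

```text
the job is handed in; nothing more can be done
None
```

The job is handed in: three blanks lie in one row against the fence on the re-levelled tray, and the squat tin stands on the square board and the tall tin on the round board, each within about 6 mm of centre by camera.

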